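# Set four products into their packing trays

## Robot

A 7-joint arm with a two-finger parallel gripper is mounted at the origin on the work surface. World frame = base frame: x ahead of the robot, y to its left, z up, the work surface at z = 0. Lengths are in m, angles in rad, forces in N, time in s.
With the tool pointing down it reaches from about 0.4 to 0.875 m from the base axis. Payload 19.3 kg.
Tool frame: the origin (TCP) lies between the finger pads; the fingertips stand bot.tcp_to_tips ahead of it and the grasp point (between the pads) lies 3 mm ahead of it (bot.tcp_to_tips is the distance from the TCP to the fingertips, in m); x points along the fingers, y is the direction in which the jaws open and shut, and the axes are right-handed (so a half turn about x gives the same grasp; the last joint's range is limited). The gripper opens to 85 mm and grips with 20 to 120 N. Pads are 22 mm wide; open, the fingers measure 114 mm over their backs; the gripper's body (76 mm by 85 mm) begins 54 mm behind the grasp point. The pads swing forward as they close: fully open they stand 13 mm farther back than shut.
Start: joints at [-1.181, 0.521, -0.036, 1.599, 0.021, 1.021, -0.113], TCP at [0.277, 0.56, 0.253] pointing down, gripper open.
Joint ranges: [-2.91, 2.91], [-0.3, 2.13], [-1.5, 1.42], [0.17, 2.43], [-1.26, 4.41], [0.16, 1.93], [-2.52, 2.52]. Speed limits (rad/s): [1.89, 1.89, 2.39, 2.39, 3.01, 3.01, 3.01].

## Interface

Orientations are given as [roll, pitch, yaw] about the fixed x, y, z axes, in that order (R = Rz(yaw) Ry(pitch) Rx(roll)).
In Python, from workcell import bot, eyes gives the robot as it stands. The module is installed in compiled form; this text tells all that it offers.
- The arm moves only by the tool step_arm, never from a script. Its argument "targets" is a list that holds one entry, the list of rows, each a list of 7 numbers: the shift along the tool's x, y, z in cm, then the turn, a rotation vector about the tool's x, y, z in rad, then the opening, from 0 (shut) to 1 (fully open). A call has 1 to 10 rows; each row is the pose to reach, as a shift and turn from the pose measured when the call began, along the tool's axes at that moment; what a row does not reach only later rows make up. A row lasts 1/10 s, in which the tool goes at most 50 mm and 8.59 degrees, less where a joint would pass 70% of its speed; a pose out of reach is approached as far as the arm can. A call with a gripper value outside its range is refused whole. The fingers move at their own pace and stop on an object; "grip_force" is the grip in N (left out, the last holds). Time passes only in rows, so rows that repeat a pose let the fingers close. It gives the time, the measured TCP pose, the force and the opening at its end, in the units of the state.
- bot.observe(): the state, without advancing time (a new reading comes with each control period).
- eyes.grab_frame(name): name is "scene" or "top" or "wrist"; returns the picture (480x640x3 uint8, red, green, blue); there is no depth.
- eyes.get_calibration(name): a dict with "fx", "fy", "cx", "cy" (pixels), "camera_from_world" (4x4, takes a point from world to camera coordinates); the wrist camera has in their place "hand_eye" (4x4, takes a point from camera to tool coordinates, whose origin is the TCP and whose axes are the tool frame's). Camera axes: x right, y down, z forward; pixel columns grow to the right and rows downward; lengths in m; the calibration is good to about 2 mm. The wrist camera is an equidistant fisheye: a pixel r from the principal point sees the ray r / f radians off the axis. A picture is of the moment at which its call begins: read the wrist's pose just before it. get_calibration takes no time and is no camera call.
- bot.job_done(): hands the job in, once; it reports no verdict.
The state is a dict: "clock": time; "qpos": joint angles; "qd": joint speeds; "joint_efforts": joint torques, N m; "position": TCP position; "tool_rot": TCP orientation; "force": force on the tool from outside, world axes, zero at the start; "moment": the same for the moment, N m; "grip_width": finger opening in m.
Only numpy, scipy, OpenCV 4.12 (cv2) and the standard library are available. Lean on these libraries where they do the work, as an engineer would, in place of code of your own. Each camera call takes 0.05 s, during which the arm holds its last target.

## Task

On the packing table, stand each of the four products upright, flat on the floor of the cardboard tray whose recess has its colour and shape: the blue-capped bottle in the blue one, the green-lidded jar in the green one, the square yellow carton in the yellow one and the slim red carton in the red one. Set each down gently, without dropping it or knocking any over, let go of everything, and leave the tape roll and the scanner where they are.

Things in the scene. Friction and masses are not known exactly. Their poses are not given: they have to be found in the camera images.
- bottle_mid (a point): White round bottle, 46 mm in diameter, 85 mm tall, with a blue cap and blue label, standing loose on the table, 0.14 to 0.28 kg. Its straight body may be gripped at this point, on the axis half-way up (42.5 mm above its underside); it is straight-sided up to 60 mm and narrows to a 26 mm cap above. z runs up the axis.
- jar_mid (a point): White round jar, 56 mm in diameter, 70 mm tall, with a green lid and green label, standing loose, 0.14 to 0.28 kg. This point is on the axis half-way up (35 mm above its underside); its body is straight-sided up to 50 mm, the lid 54 mm wide. z runs up the axis.
- square_carton_mid (a point): Closed yellow carton with a white paper band, 48 x 48 mm and 60 mm tall, rigid, standing loose, 0.1 to 0.21 kg. This point is its centre, 30 mm above its underside; x and y are square to its faces, z is up.
- slim_carton_mid (a point): Closed red carton with a white paper band, 36 mm (along its x) by 78 mm (along its y) and 64 mm tall, rigid, standing loose, 0.1 to 0.21 kg. This point is its centre, 32 mm above its underside; z is up.
- blue_tray_floor (a point): Cardboard tray 90 x 90 mm with a small round recess 66 mm in diameter. Fixed to the table, 12 mm high; the recess is 8 mm deep and its blue floor lies 4 mm above the table. Two blue tape edgings on the top. This point is the centre of the recess floor; z is up.
- green_tray_floor (a point): Cardboard tray 100 x 100 mm with a large round recess 76 mm in diameter. Fixed to the table, 12 mm high; the recess is 8 mm deep and its green floor lies 4 mm above the table. Two green tape edgings on the top. This point is the centre of the recess floor; z is up.
- yellow_tray_floor (a point): Cardboard tray 90 x 90 mm with a square recess 66 x 66 mm, its sides along this point's x and y. Fixed to the table, 12 mm high; the recess is 8 mm deep and its yellow floor lies 4 mm above the table. Two yellow tape edgings on the top. This point is the centre of the recess floor; z is up.
- red_tray_floor (a point): Cardboard tray 78 x 120 mm with an oblong recess, 54 mm along this point's x by 96 mm along its y. Fixed to the table, 12 mm high; the recess is 8 mm deep and its red floor lies 4 mm above the table. Two red tape edgings on the top. This point is the centre of the recess floor; z is up.
- tape_roll: Bystander: loose roll of amber packing tape lying flat, 100 mm in diameter, 48 mm high, left of the work. Origin at the centre of its underside.
- scanner: Bystander: loose grey and black hand scanner lying flat, about 135 x 60 mm and 34 mm high, longest along its x, right of the work. Origin under the middle of its grey handle.
Not all that is in view belongs to the job. There is more than one size of the part that bears square_carton_mid; the job needs the middle-sized.

How it is judged:
By the outcome, as a careful person would: the job done as asked, in the order asked, and still so for the second after the job is handed in, with the robot touching nothing.
It also fails if it takes over 120 s, if anything falls off the work surface, if the arm or the gripper's body presses on something with over 40 N, if the wrist force passes 120 N, or if a joint passes its speed limit or range.

## Working session

There is one attempt and no reset: what is moved stays moved. The work goes in short steps, Python scripts to look and compute and a tool call to move; the robot and the scene stay as the last step left them, time stands still between calls to the robot, and variables do not carry over. Pictures are saved under pics/ and viewed, and the job is handed in when it is done.

Besides the shell and the picture viewer there is one more tool, called as name([rows], argument=value, ...), one row to a line, values as JSON. step_arm: Moves the arm, as the interface text tells. Its arguments: {"type":"object","properties":{"targets":{"type":"array","items":{"type":"array","items":{"type":"array","items":{"type":"number"}}}},"grip_force":{"type":"number"}},"required":["targets"]}

```bash
mkdir -p pics
python3 - <<'E'
from workcell import bot, eyes
import cv2
for n in ["scene","top","wrist"]:
    print(n,{k:(v.tolist() if hasattr(v,'tolist') else v) for k,v in eyes.get_calibration(n).items()})
print(bot.observe(), bot.tcp_to_tips)
for n in ["scene","top"]:
    cv2.imwrite(f"pics/{n}0.png",eyes.grab_frame(n)[:,:,::-1])
E
```

```text
scene {'fx': 611.6071813561585, 'fy': 611.6071813561585, 'cx': 315.24942972158664, 'cy': 235.5060437573261, 'camera_from_world': [[0.6741471700458597, 0.7385525190171582, -0.008109856507257129, -0.31623556008119774], [0.5459813974442705, -0.5057038573401013, -0.6679580243669087, -0.21726103022049756], [-0.49742326721209956, 0.4458741810474702, -0.744154760726079, 1.6776892365961629], [0.0, 0.0, 0.0, 1.0]]}
top {'fx': 545.9498233330949, 'fy': 545.9498233330949, 'cx': 320.13531780156205, 'cy': 240.18218573785703, 'camera_from_world': [[0.010491073358876614, -0.9999439941127585, 0.0013949973485237641, -0.003597102624317378], [-0.9966756783453811, -0.010569481552442786, -0.0807829081829016, 0.479248504813675], [0.08079312826319579, -0.0005428605127397059, -0.9967307438460552, 1.591968937168624], [0.0, 0.0, 0.0, 1.0]]}
wrist {'fx': 371.64829954431775, 'fy': 371.64829954431775, 'cx': 315.0383253084701, 'cy': 239.0711935888704, 'hand_eye': [[-0.0007861158818986404, -0.2652386964013277, 0.9641824598866867, -0.1209263254442215], [0.9999996864299707, -0.000300797298968858, 0.0007325714595759948, -5.0870699784155704e-05], [9.571718068835914e-05, 0.9641827334340246, 0.26523884969195616, -0.06645480975452718], [0.0, 0.0, 0.0, 1.0]]}
{'clock': 0.0, 'qpos': array([-1.18120703,  0.52204748, -0.0363083 ,  1.59995985,  0.0211998 ,
        1.02111472, -0.11284562]), 'qd': array([ 0.00020414,  0.00127678, -0.00046436,  0.00043596,  0.00185817,
        0.00133593,  0.00172603]), 'joint_efforts': array([-3.86686061e-04, -9.27111697e+01,  1.97938643e+00, -3.69929802e+01,
        1.77304144e-02,  8.24266579e-03,  3.50644757e-05]), 'position': array([0.27725808, 0.55980539, 0.25272232]), 'tool_rot': array([-1.49162642,  1.56965185, -1.95148885]), 'force': array([ 0.54636994, -0.27400948, -0.62002083]), 'moment': array([-0.00793883, -0.00403946,  0.03189881]), 'grip_width': 0.08550151840484653} 0.022
```

View pics/top0.png

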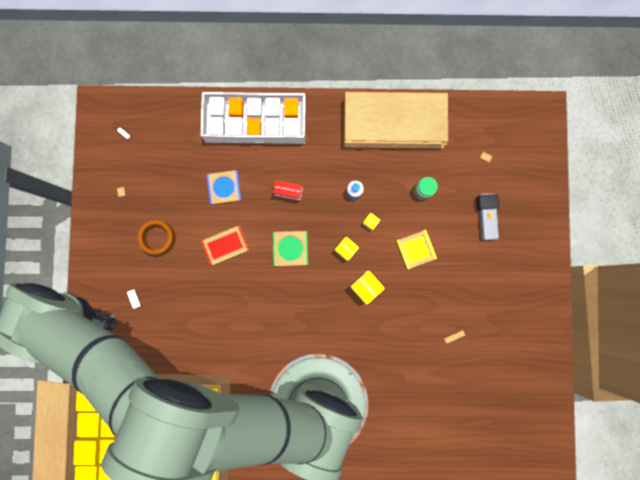

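View pics/scene0.png

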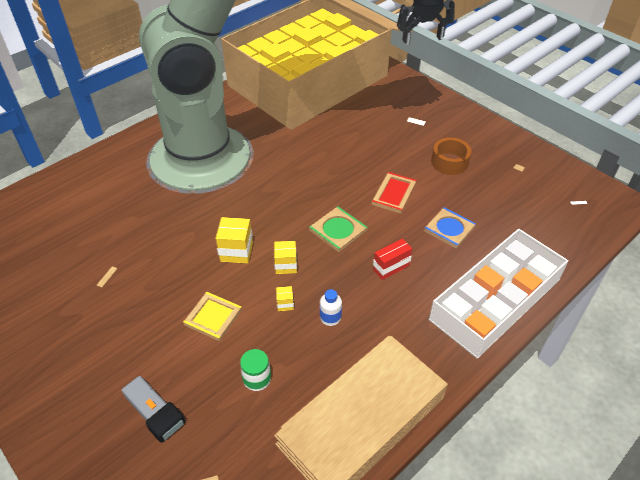

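Candidates, top image: the yellow cartons are small (371,221), middle (346,249) and large (367,288). By description I want the middle one, at (346,249). There is one each of the bottle (355,189), jar (427,187) and red carton (288,190). The trays are blue (223,187), green (290,248), yellow (417,249) and red (225,245). I'll check these in a close crop.

```bash
cat > h.py <<'E'
import numpy as np, cv2
from workcell import bot, eyes
from scipy.spatial.transform import Rotation as Ro
def ray(name,u,v,st=None):
    c=eyes.get_calibration(name); 
    if name!='wrist':
        M=np.array(c['camera_from_world']); d=np.array([(u-c['cx'])/c['fx'],(v-c['cy'])/c['fy'],1])
        return -M[:3,:3].T@M[:3,3], M[:3,:3].T@d
    x=(u-c['cx'])/c['fx'];y=(v-c['cy'])/c['fy'];r=np.hypot(x,y)
    s=np.sin(r)/r if r>1e-9 else 1
    d=np.array([x*s,y*s,np.cos(r)]); H=np.array(c['hand_eye'])
    R=Ro.from_euler('xyz',st['tool_rot']).as_matrix()
    return st['position']+R@H[:3,3], R@H[:3,:3]@d
def p2w(name,u,v,z,st=None):
    o,d=ray(name,u,v,st); return o+d*(z-o[2])/d[2]
def w2p(name,p,st=None):
    c=eyes.get_calibration(name); p=np.array(p,float)
    if name!='wrist':
        M=np.array(c['camera_from_world']); q=M[:3,:3]@p+M[:3,3]
        return np.array([c['cx']+c['fx']*q[0]/q[2],c['cy']+c['fy']*q[1]/q[2]])
    H=np.array(c['hand_eye']);R=Ro.from_euler('xyz',st['tool_rot']).as_matrix()
    t=R.T@(p-st['position']); q=H[:3,:3].T@(t-H[:3,3])
    r=np.hypot(q[0],q[1]); th=np.arctan2(r,q[2])
    return np.array([c['cx']+c['fx']*th*q[0]/r,c['cy']+c['fx']*th*q[1]/r])
def shift(target,st=None,yaw=None):
    """tool-axis shift cm to target"""
    st=st or bot.observe();R=Ro.from_euler('xyz',st['tool_rot']).as_matrix()
    return R.T@(np.array(target)-st['position'])*100
E
python3 - <<'E'
from h import *
im=cv2.imread('pics/top0.png')
c=im[160:310,190:450]
cv2.imwrite('pics/topcrop.png',cv2.resize(c,None,fx=3,fy=3,interpolation=cv2.INTER_CUBIC))
hsv=cv2.cvtColor(im,cv2.COLOR_BGR2HSV)
for n,lo,hi in [('blue',(100,120,80),(125,255,255)),('green',(55,120,60),(85,255,255)),('yellow',(25,150,120),(35,255,255)),('red',(0,200,120),(4,255,255))]:
    m=cv2.inRange(hsv,lo,hi); m[:160]=0;m[310:]=0;m[:,:190]=0
    k,l,s,ce=cv2.connectedComponentsWithStats(m)
    for i in range(1,k):
        if s[i,4]>25:
            r=cv2.minAreaRect(np.argwhere(l==i)[:,::-1].astype(np.float32))
            print(n,s[i],ce[i].round(1),[np.round(x,1) for x in r], p2w('top',*ce[i],0.004).round(4))
E
```

```text
blue [214 177  20  20 329] [223.5 186.7] [array([223.5, 186.5]), array([19., 19.]), np.float64(90.0)] [0.6386 0.2933 0.004 ]
blue [352 184   7   8  46] [355.1 187.4] [array([355. , 187.5]), array([7., 6.]), np.float64(90.0)] [ 0.6408 -0.1019  0.004 ]
green [419 177  18  19 262] [427.4 186. ] [array([427.5, 186. ]), array([18., 17.]), np.float64(90.0)] [ 0.6473 -0.3192  0.004 ]
green [279 237  23  23 437] [290. 248.] [array([290., 248.]), array([22., 22.]), np.float64(90.0)] [0.4562 0.0909 0.004 ]
yellow [364 213  16  16 144] [371.2 220.6] [array([371.2, 220.7]), array([12.4, 12.4]), np.float64(36.9)] [ 0.5409 -0.1505  0.004 ]
yellow [424 230  12  29  68] [429.8 243.8] [array([429.9, 243.9]), array([30.1,  2.2]), np.float64(69.4)] [ 0.473  -0.3254  0.004 ]
yellow [335 237  24  23 268] [346.4 247.9] [array([346.5, 248. ]), array([17.4, 17.4]), np.float64(40.6)] [ 0.4582 -0.0771  0.004 ]
yellow [403 236  28  27 492] [416.3 249.1] [array([416.3, 249.1]), array([22.5, 22. ]), np.float64(69.4)] [ 0.4569 -0.2851  0.004 ]
yellow [397 240  13  29  66] [402.9 254.1] [array([403. , 254.2]), array([30.1,  2.3]), np.float64(69.7)] [ 0.4417 -0.2453  0.004 ]
yellow [361 271  23  25 264] [372.6 282.6] [array([372.7, 282.5]), array([24.4, 11.2]), np.float64(49.8)] [ 0.3563 -0.1553  0.004 ]
yellow [352 279  23  25 269] [362.6 291.4] [array([362.5, 291.4]), array([24.4, 10.9]), np.float64(47.7)] [ 0.3298 -0.1256  0.004 ]
red [275 181  15   5  38] [280.9 183.3] [array([281.9, 183.4]), array([13.8,  3.5]), np.float64(9.5)] [0.6508 0.1211 0.004 ]
red [208 233  34  25 468] [224.4 245. ] [array([224.6, 245. ]), array([15.7, 30.2]), np.float64(67.4)] [0.463  0.2863 0.004 ]
```

View pics/topcrop.png

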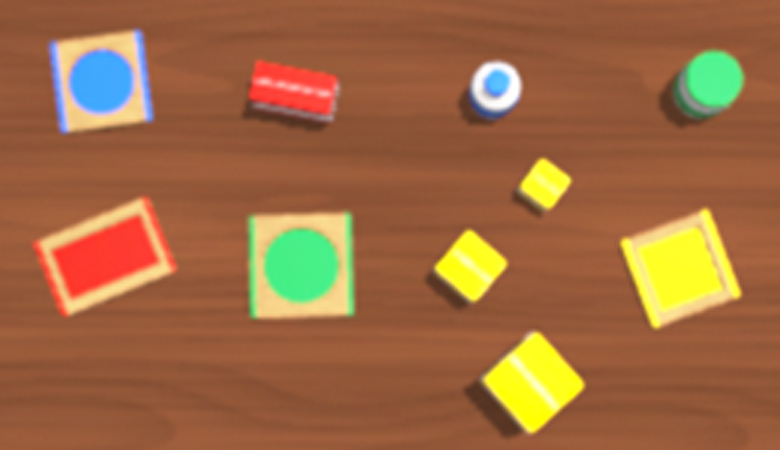

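Run:
```python
from h import *
for n,u,v,z in [('bottle',355.1,187.4,.085),('jar',427.4,186,.07),('sq',346.4,248,.06),('slim',288,189.2,.064),('small',371.2,220.7,.045),('large',367.6,287,.08),('blue',223.5,186.6,.004),('green',290,248,.004),('yellow',416.3,249.1,.004),('red',224.5,245,.004),('tape',155.5,238,.048)]:
    print(n,p2w('top',u,v,z).round(4))
# yaw from edges (crop px)
def w(cu,cv,z): return p2w('top',190+cu/3,160+cv/3,z)
for n,a,b,z in [('slim long',(255,62),(338,80),.064),('red long',(38,242),(147,199),.012),('red long2',(66,313),(175,270),.012),('yel edge',(622,240),(655,326),.012),('yel',(708,210),(740,296),.012),('sq',(470,230),(434,266),.06),('sq2',(507,265),(470,301),.06)]:
    d=w(*b,z)-w(*a,z); print(n,np.degrees(np.arctan2(d[1],d[0])).round(1),np.linalg.norm(d).round(4))
st=bot.observe();R=Ro.from_euler('xyz',st['tool_rot']).as_matrix();print(R.round(3))
```

```text
bottle [ 0.6261 -0.0967  0.085 ]
jar [ 0.6351 -0.306   0.07  ]
sq [ 0.4542 -0.0742  0.06  ]
slim [0.6225 0.0959 0.064 ]
small [ 0.5357 -0.1467  0.045 ]
large [ 0.3433 -0.1338  0.08  ]
blue [0.6389 0.2933 0.004 ]
green [0.4562 0.0909 0.004 ]
yellow [ 0.4569 -0.2851  0.004 ]
red [0.4631 0.286  0.004 ]
tape [0.4782 0.4787 0.048 ]
slim long -101.7 0.082
red long -67.7 0.1154
red long2 -67.7 0.115
yel edge -159.0 0.0906
yel -159.9 0.0904
sq 135.6 0.049
sq2 134.7 0.0496
[[-0.     0.444  0.896]
 [-0.001  0.896 -0.444]
 [-1.    -0.001  0.   ]]
```

```bash
cat >> h.py <<'E'
def plan(x,y,z,psi_deg):
    st=bot.observe();R=Ro.from_euler('xyz',st['tool_rot']).as_matrix()
    p=np.radians(psi_deg);c,s=np.cos(p),np.sin(p)
    T=np.array([[0,c,s],[0,s,-c],[-1,0,0]])
    print('t',round(st['clock'],2),'pos',st['position'].round(4),'psi',np.degrees(np.arctan2(R[1,1],R[0,1])).round(2),'w',round(st['grip_width'],4),'F',st['force'].round(1))
    print('shift',(R.T@(np.array([x,y,z])-st['position'])*100).round(2),'turn',Ro.from_matrix(R.T@T).as_rotvec().round(4))
E
python3 - <<'E'
from h import *
plan(.59,-.05,.28,-9)
E
```

```text
t 0.1 pos [0.2773 0.5599 0.2528] psi 63.65 w 0.0848 F [-1.2  0.1  0.5]
shift [ -2.68 -40.77  55.09] turn [1.268e+00 6.000e-04 8.000e-04]
```

step_arm([
  [[-2.7, -40.8, 55.1, 1.268, 0, 0, 1], [-2.7, -40.8, 55.1, 1.268, 0, 0, 1], [-2.7, -40.8, 55.1, 1.268, 0, 0, 1], [-2.7, -40.8, 55.1, 1.268, 0, 0, 1], [-2.7, -40.8, 55.1, 1.268, 0, 0, 1], [-2.7, -40.8, 55.1, 1.268, 0, 0, 1], [-2.7, -40.8, 55.1, 1.268, 0, 0, 1], [-2.7, -40.8, 55.1, 1.268, 0, 0, 1], [-2.7, -40.8, 55.1, 1.268, 0, 0, 1], [-2.7, -40.8, 55.1, 1.268, 0, 0, 1]],
], grip_force=35)

```text
clock: 1.1
position: [0.5055, 0.1136, 0.273]
tool_rot: [-0.297, 1.57, -2.028]
force: [0.7, 0.9, -0.3]
grip_width: 0.0855
```

Run:
```python
from h import *
plan(.59,-.05,.28,-9)
```

```text
t 1.1 pos [0.5055 0.1136 0.273 ] psi -9.13 w 0.0855 F [ 0.7  0.9 -0.3]
shift [-0.69 10.94 14.81] turn [-0.0023  0.001   0.0003]
```

step_arm([
  [[-0.7, 10.9, 14.8, 0, 0, 0, 1], [-0.7, 10.9, 14.8, 0, 0, 0, 1], [-0.7, 10.9, 14.8, 0, 0, 0, 1], [-0.7, 10.9, 14.8, 0, 0, 0, 1], [-0.7, 10.9, 14.8, 0, 0, 0, 1], [-0.7, 10.9, 14.8, 0, 0, 0, 1], [-0.7, 10.9, 14.8, 0, 0, 0, 1]],
])

```text
clock: 1.8
position: [0.5894, -0.0487, 0.2798]
tool_rot: [-1.04, 1.57, -2.769]
force: [-1.1, 0.3, 0.4]
grip_width: 0.0851
```

Run:
```python
from h import *
import pickle
st=bot.observe(); im=eyes.grab_frame('wrist')[:,:,::-1]; cv2.imwrite('pics/w1.png',im); pickle.dump(st,open('w1.pkl','wb'))
print(st['position'],st['tool_rot'],np.abs(st['qd']).max())
for n,p in dict(bottle=(.6261,-.0967,.085),jar=(.6351,-.306,.07),sq=(.4542,-.0742,.06),slim=(.6225,.0959,.064),blue=(.6389,.2933,.004),green=(.4562,.0909,.004),yellow=(.4569,-.2851,.004),red=(.4631,.286,.004)).items(): print(n,w2p('wrist',p,st).round(1))
```

```text
[ 0.58935349 -0.04874532  0.27984864] [-1.03963531  1.56962186 -2.76871724] 0.01372906999274404
bottle [363.  262.3]
jar [386.6 419.5]
sq [185.9 258.1]
slim [325.5  51.6]
blue [310.2 -88. ]
green [174.9  99.7]
yellow [245.3 390.8]
red [163.6 -50.3]
```

View pics/w1.png

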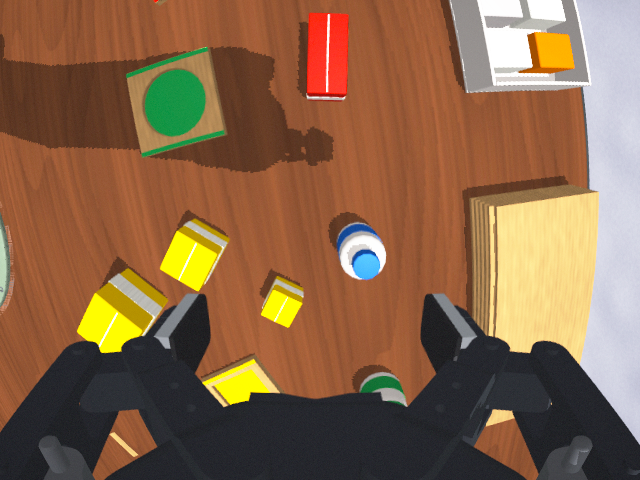

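The wrist view shows the bottle cap at (366,264), the slim carton top at about (328,53), the middle yellow carton top at about (190,258) and the green recess at (175,102). All are within about 3 px of the prediction. I'll refine these positions with the wrist pixels.

Run:
```python
from h import *
import pickle
st=pickle.load(open('w1.pkl','rb')); im=cv2.imread('pics/w1.png')
hsv=cv2.cvtColor(im,cv2.COLOR_BGR2HSV)
def cent(box,lo,hi):
    x0,y0,x1,y1=box; m=cv2.inRange(hsv[y0:y1,x0:x1],lo,hi)
    k,l,s,c=cv2.connectedComponentsWithStats(m); i=1+np.argmax(s[1:,4]); print(s[i],end=' '); return c[i]+[x0,y0]
b=cent((335,245,395,290),(95,120,150),(112,255,255)); print('bottle cap',b,p2w('wrist',*b,.085,st))
g=cent((140,60,210,140),(50,100,60),(85,255,255)); print('green',g,p2w('wrist',*g,.004,st))
cv2.imwrite('pics/w1c.png',np.hstack([cv2.resize(im[200:300,150:250],(400,400),interpolation=2),cv2.resize(im[5:105,280:380],(400,400),interpolation=2)]))
```

```text
[ 18   5  27  30 622] bottle cap [365.97909968 264.24437299] [ 0.62853693 -0.09898428  0.085     ]
[   5   10   61   67 3152] green [174.7661802  102.35596447] [0.45555074 0.0879536  0.004     ]
```

View pics/w1c.png

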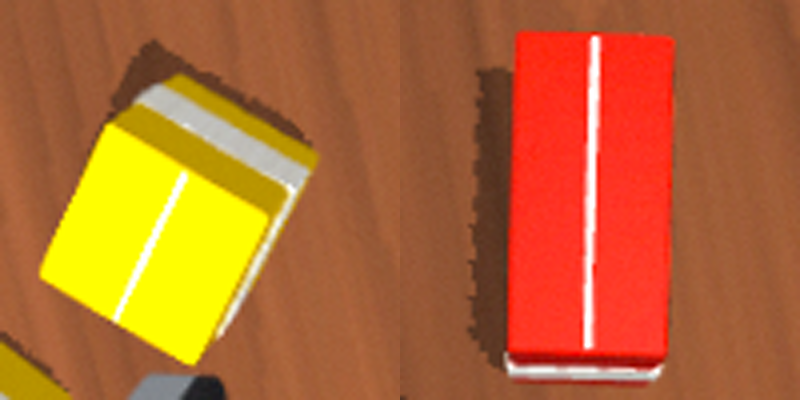

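Run:
```python
from h import *
import pickle
st=pickle.load(open('w1.pkl','rb'))
for n,q,o,z in [('sq',[(108,122),(272,213),(195,367),(40,275)],(150,200),.06),('slim',[(116,32),(274,37),(267,362),(108,353)],(280,5),.064)]:
    P=np.array([p2w('wrist',o[0]+a/4,o[1]+b/4,z,st) for a,b in q]); print(n,P.mean(0).round(4))
    for i in range(4):
        d=P[(i+1)%4]-P[i]; print(np.linalg.norm(d).round(4),np.degrees(np.arctan2(d[1],d[0])).round(1))
plan(.6275,-.098,.16,-9)
```

```text
sq [ 0.4554 -0.0781  0.06  ]
0.0474 -38.5
0.0485 -129.4
0.0475 139.9
0.0472 50.4
slim [0.6244 0.0945 0.064 ]
0.0358 -10.2
0.0782 -100.5
0.0355 168.1
0.0772 79.7
t 1.85 pos [ 0.5894 -0.0485  0.28  ] psi -9.05 w 0.0857 F [0.6 0.5 0.2]
shift [12.    4.55  4.28] turn [-0.0008  0.0005  0.0008]
```

step_arm([
  [[6, 4.55, 4.3, 0, 0, 0, 1], [12, 4.55, 4.3, 0, 0, 0, 1], [12, 4.55, 4.3, 0, 0, 0, 1], [14, 4.55, 4.3, 0, 0, 0, 1], [17, 4.55, 4.3, 0, 0, 0, 1], [20, 4.55, 4.3, 0, 0, 0, 1], [22, 4.55, 4.3, 0, 0, 0, 1], [23.4, 4.55, 4.3, 0, 0, 0, 1], [23.4, 4.55, 4.3, 0, 0, 0, 1], [23.4, 4.55, 4.3, 0, 0, 0, 1]],
])

```text
clock: 2.85
position: [0.6277, -0.0979, 0.0467]
tool_rot: [-0.328, 1.57, -2.056]
force: [0.2, -0.2, 0.6]
grip_width: 0.0854
```

Run:
```python
from h import *
plan(.6275,-.098,.0465,-9)
st=bot.observe();cv2.imwrite('pics/w2.png',eyes.grab_frame('wrist')[:,:,::-1])
```

```text
t 2.85 pos [ 0.6277 -0.0979  0.0467] psi -9.01 w 0.0854 F [ 0.2 -0.2  0.6]
shift [ 0.02 -0.02  0.01] turn [-0.0002  0.0005  0.0002]
```

View pics/w2.png

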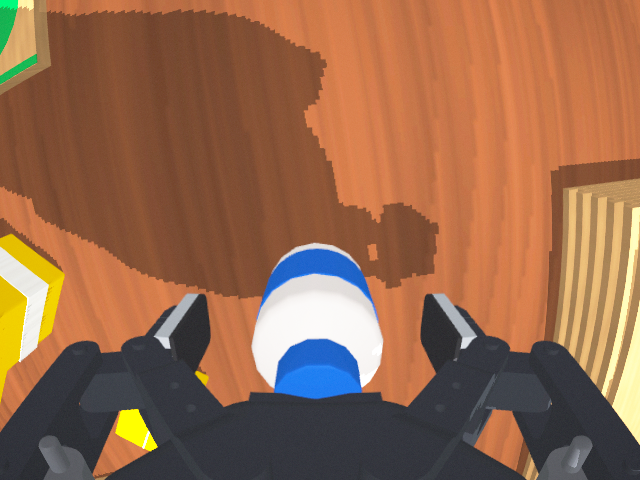

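The bottle is centred between the pads: it sits at about x=317, and the pads at 195 and 435. Closing now.

step_arm([
  [[0, 0, 0, 0, 0, 0, 0.8], [0, 0, 0, 0, 0, 0, 0.7], [0, 0, 0, 0, 0, 0, 0.6], [0, 0, 0, 0, 0, 0, 0.5], [0, 0, 0, 0, 0, 0, 0.4], [0, 0, 0, 0, 0, 0, 0.3], [0, 0, 0, 0, 0, 0, 0.3], [0, 0, 0, 0, 0, 0, 0.3]],
], grip_force=40)

```text
clock: 3.7
position: [0.6282, -0.0981, 0.0477]
tool_rot: [1.41, 1.57, -0.319]
force: [-2.1, 1.2, 6.7]
grip_width: 0.0449
```

Run:
```python
from h import *
plan(.6275,-.098,.16,-9)
```

```text
t 3.7 pos [ 0.6282 -0.0981  0.0477] psi -9.02 w 0.0449 F [-2.1  1.2  6.7]
shift [-1.123e+01 -6.000e-02  1.000e-02] turn [-0.0004  0.0002 -0.0012]
```

step_arm([
  [[-0.5, 0, 0, 0, 0, 0, 0.3], [-1.5, 0, 0, 0, 0, 0, 0.3], [-3, 0, 0, 0, 0, 0, 0.3], [-5, 0, 0, 0, 0, 0, 0.3], [-7, 0, 0, 0, 0, 0, 0.3], [-9, 0, 0, 0, 0, 0, 0.3], [-11, 0, 0, 0, 0, 0, 0.3], [-12, 0, 0, 0, 0, 0, 0.3], [-12, 0, 0, 0, 0, 0, 0.3]],
])

```text
clock: 4.6
position: [0.6287, -0.0981, 0.1695]
tool_rot: [1.608, 1.567, -0.121]
force: [0.5, 0.2, -3.5]
grip_width: 0.0444
```

Run:
```python
from h import *
plan(.6389,.292,.17,24)
st=bot.observe();cv2.imwrite('pics/w3.png',eyes.grab_frame('wrist')[:,:,::-1])
```

```text
t 4.6 pos [ 0.6287 -0.0981  0.1695] psi -9.03 w 0.0444 F [ 0.5  0.2 -3.5]
shift [ -0.06  -5.11 -38.69] turn [-0.5764  0.0009 -0.0036]
```

View pics/w3.png

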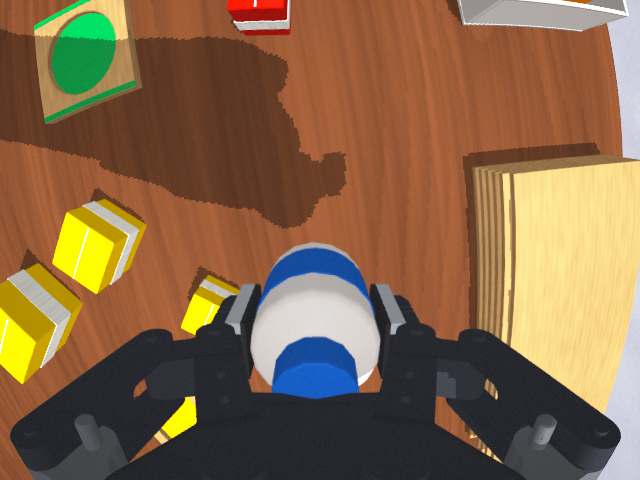

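step_arm([
  [[0, -0.5, -3, -0.08, 0, 0, 0.3], [0, -1, -7, -0.16, 0, 0, 0.3], [0, -1.6, -11, -0.24, 0, 0, 0.3], [0, -2.2, -15, -0.32, 0, 0, 0.3], [0, -2.8, -19, -0.4, 0, 0, 0.3], [0, -3.4, -23, -0.48, 0, 0, 0.3], [0, -3.8, -26.5, -0.54, 0, 0, 0.3], [0, -4, -28.5, -0.576, 0, 0, 0.3], [0, -4, -29, -0.576, 0, 0, 0.3], [0, -4, -29, -0.576, 0, 0, 0.3]],
])

```text
clock: 5.65
position: [0.634, 0.1944, 0.1674]
tool_rot: [0.402, 1.569, -0.751]
force: [-0.9, -0.6, -2.0]
grip_width: 0.0448
```

Run:
```python
from h import *
import pickle
st=bot.observe();im=eyes.grab_frame('wrist')[:,:,::-1];cv2.imwrite('pics/w4.png',im)
plan(.6389,.292,.17,24)
for p in [(.6389,.2933,.004),(.4631,.286,.004),(.4556,.088,.004),(.6244,.0945,.064)]:print(w2p('wrist',p,st))
pickle.dump(st,open('w4.pkl','wb'))
```

```text
t 5.7 pos [0.6341 0.1933 0.1676] psi 23.88 w 0.0449 F [-0.3 -0.8 -3.4]
shift [-0.25  4.43 -8.83] turn [-0.0021  0.0019 -0.0007]
[373.06461975 111.74006752]
[165.10930742  40.10619331]
[ 89.57302844 252.99948392]
[246.44658199 361.53738016]
```

View pics/w4.png

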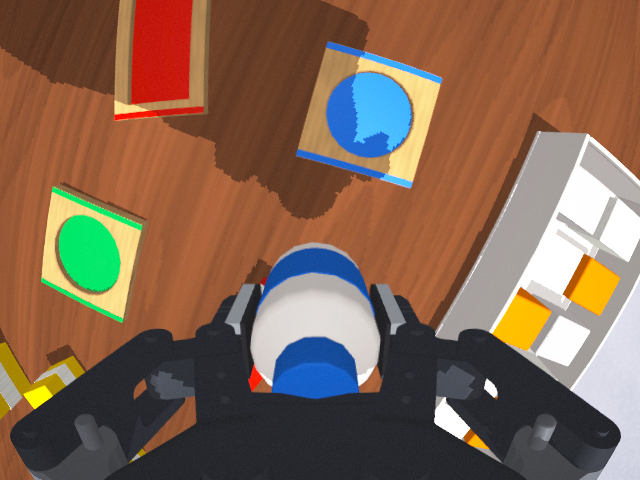

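The bottle is held. The blue recess centre is at about (370,114) and the red recess is partly visible near (163,45).

Run:
```python
from h import *
import pickle
st=pickle.load(open('w4.pkl','rb'));im=cv2.imread('pics/w4.png');hsv=cv2.cvtColor(im,cv2.COLOR_BGR2HSV)
m=cv2.inRange(hsv,(95,120,60),(125,255,255));k,l,s,c=cv2.connectedComponentsWithStats(m)
for i in range(1,k):
    if s[i,4]>2000 and c[i][1]<200: print(s[i],c[i],p2w('wrist',*c[i],.004,st))
for n,u,v,z in [('tray blue corner avg',(328+442+411+297)/4,(43+80+187+154)/4,.012)]: print(n,p2w('wrist',u,v,z,st))
plan(.637,.293,.17,24)
```

```text
[ 326   73   86   85 5636] [368.5489709  114.45688432] [0.63664015 0.28986593 0.004     ]
tray blue corner avg [0.63692303 0.28814724 0.012     ]
t 5.7 pos [0.6341 0.1933 0.1676] psi 23.88 w 0.0449 F [-0.3 -0.8 -3.4]
shift [-0.25  4.3  -9.  ] turn [-0.0021  0.0019 -0.0007]
```

Run:
```python
from h import *
plan(.637,.2905,.0517,24)
```

```text
t 5.7 pos [0.6341 0.1933 0.1676] psi 23.88 w 0.0449 F [-0.3 -0.8 -3.4]
shift [11.58  4.19 -8.79] turn [-0.0021  0.0019 -0.0007]
```

step_arm([
  [[0, 1.5, -3, 0, 0, 0, 0.3], [0, 3, -6, 0, 0, 0, 0.3], [2, 4.2, -8.8, 0, 0, 0, 0.3], [4, 4.2, -8.8, 0, 0, 0, 0.3], [6, 4.2, -8.8, 0, 0, 0, 0.3], [7.8, 4.2, -8.8, 0, 0, 0, 0.3], [9.2, 4.2, -8.8, 0, 0, 0, 0.3], [10.3, 4.2, -8.8, 0, 0, 0, 0.3], [10.8, 4.2, -8.8, 0, 0, 0, 0.3], [10.9, 4.2, -8.8, 0, 0, 0, 0.3]],
])

```text
clock: 6.7
position: [0.6372, 0.2904, 0.0582]
tool_rot: [0.247, 1.569, -0.908]
force: [-0.7, 0.0, -1.5]
grip_width: 0.0447
```

Run:
```python
from h import *
plan(.637,.2905,.0517,24)
cv2.imwrite('pics/w5.png',eyes.grab_frame('wrist')[:,:,::-1])
cv2.imwrite('pics/s5.png',cv2.resize(eyes.grab_frame('scene')[150:310,360:560,::-1],None,fx=3,fy=3))
```

```text
t 6.7 pos [0.6372 0.2904 0.0582] psi 23.86 w 0.0447 F [-0.7  0.  -1.5]
shift [ 0.65 -0.01 -0.02] turn [-0.0025  0.002  -0.0005]
```

View pics/s5.png

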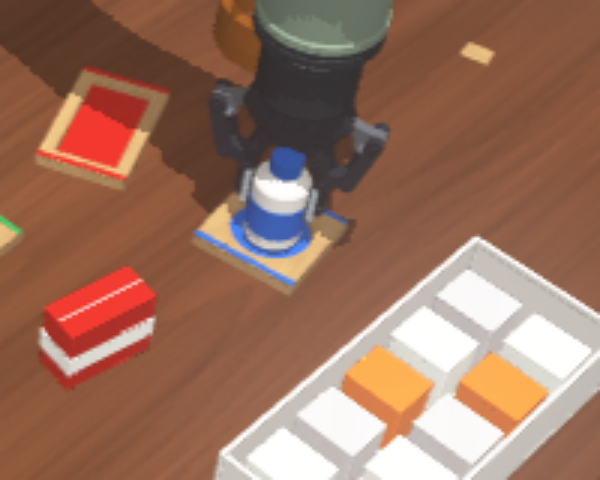

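View pics/w5.png

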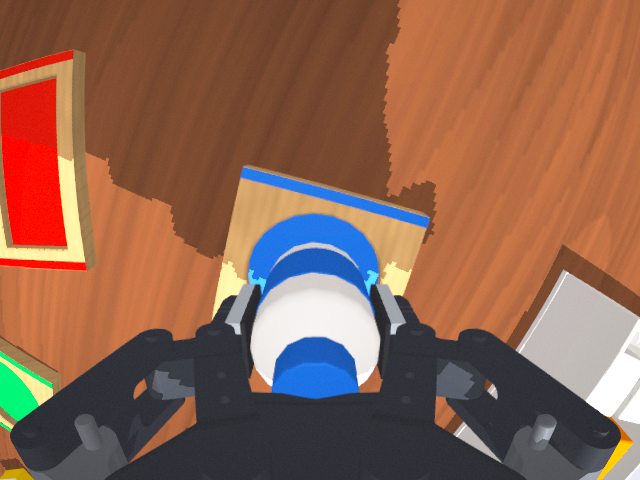

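The bottle is centred over the blue recess, so I'm lowering slowly.

step_arm([
  [[0.15, 0, 0, 0, 0, 0, 0.3], [0.3, 0, 0, 0, 0, 0, 0.3], [0.4, 0, 0, 0, 0, 0, 0.3], [0.5, 0, 0, 0, 0, 0, 0.3], [0.55, 0, 0, 0, 0, 0, 0.3], [0.6, 0, 0, 0, 0, 0, 0.3], [0.6, 0, 0, 0, 0, 0, 0.3]],
])

```text
clock: 7.5
position: [0.6374, 0.2906, 0.0529]
tool_rot: [0.605, 1.568, -0.55]
force: [0.1, -0.4, -2.4]
grip_width: 0.0447
```

step_arm([
  [[0.05, 0, 0, 0, 0, 0, 0.3], [0.1, 0, 0, 0, 0, 0, 0.3], [0.15, 0, 0, 0, 0, 0, 0.3], [0.15, 0, 0, 0, 0, 0, 0.3]],
])

```text
clock: 7.9
position: [0.6375, 0.2906, 0.0517]
tool_rot: [0.663, 1.568, -0.491]
force: [-1.6, -1.1, 3.9]
grip_width: 0.0448
```

Contact shows as +4 N. Releasing slowly.

step_arm([
  [[0, 0, 0, 0, 0, 0, 0.5], [0, 0, 0, 0, 0, 0, 0.56], [0, 0, 0, 0, 0, 0, 0.62], [0, 0, 0, 0, 0, 0, 0.7], [0, 0, 0, 0, 0, 0, 0.8], [0, 0, 0, 0, 0, 0, 0.9], [0, 0, 0, 0, 0, 0, 1], [0, 0, 0, 0, 0, 0, 1], [-0.5, 0, 0, 0, 0, 0, 1], [-1.5, 0, 0, 0, 0, 0, 1]],
])

```text
clock: 8.9
position: [0.6371, 0.2904, 0.0667]
tool_rot: [0.163, 1.569, -0.991]
force: [0.2, 0.1, -0.5]
grip_width: 0.0854
```

step_arm([
  [[-2, 0, 0, 0, 0, 0, 1], [-5, 0, 0, 0, 0, 0, 1], [-8, 0, 0, 0, 0, 0, 1], [-12, 0, 0, 0, 0, 0, 1], [-16, 0, 0, 0, 0, 0, 1], [-18, 0, 0, 0, 0, 0, 1], [-18, 0, 0, 0, 0, 0, 1]],
])

```text
clock: 9.6
position: [0.6381, 0.2911, 0.2513]
tool_rot: [1.334, 1.564, 0.179]
force: [0.3, -0.3, 0.5]
grip_width: 0.0852
```

Run:
```python
from h import *
plan(.636,-.26,.24,-26)
cv2.imwrite('pics/w6.png',eyes.grab_frame('wrist')[:,:,::-1])
```

```text
t 9.6 pos [0.6381 0.2911 0.2513] psi 23.86 w 0.0852 F [ 0.3 -0.3  0.5]
shift [  1.06 -22.49  50.31] turn [ 0.8701 -0.0013 -0.0065]
```

View pics/w6.png

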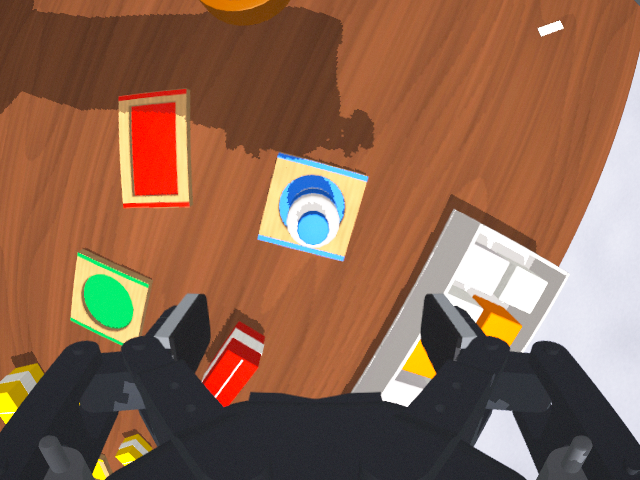

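The bottle stands in the blue recess at (312,215). The red tray is fully visible here. I'll measure it from this view, then head for the jar.

Run:
```python
from h import *
import pickle
st=bot.observe(); pickle.dump(st,open('w6.pkl','wb'))
im=cv2.imread('pics/w6.png')
cv2.imwrite('pics/w6c.png',cv2.resize(im[80:220,100:210],None,fx=5,fy=5,interpolation=2)[:, :])
plan(.62,-.24,.25,-26)
```

```text
t 9.65 pos [0.6374 0.2909 0.249 ] psi 23.86 w 0.0853 F [-1.1  0.  -0.4]
shift [ -0.11 -23.06  47.85] turn [ 0.8702 -0.     -0.0039]
```

step_arm([
  [[0, -21, 47, 0.87, 0, 0, 1], [0, -21, 47, 0.87, 0, 0, 1], [0, -21, 47, 0.87, 0, 0, 1], [0, -21, 47, 0.87, 0, 0, 1], [0, -21, 47, 0.87, 0, 0, 1], [0, -21, 47, 0.87, 0, 0, 1], [0, -21, 47, 0.87, 0, 0, 1], [0, -21, 47, 0.87, 0, 0, 1], [0, -21, 47, 0.87, 0, 0, 1], [0, -21, 47, 0.87, 0, 0, 1]],
])

```text
clock: 10.65
position: [0.6348, -0.211, 0.2484]
tool_rot: [2.139, 1.568, 0.115]
force: [0.2, 0.3, 0.4]
grip_width: 0.0853
```

step_arm([
  [[0, 0, 4, 0, 0, 0, 1], [0, 0, 8, 0, 0, 0, 1], [0, 0, 8, 0, 0, 0, 1], [0, 0, 8, 0, 0, 0, 1]],
])

```text
clock: 11.05
position: [0.599, -0.2837, 0.2478]
tool_rot: [2.39, 1.569, 0.364]
force: [0.3, 1.3, -0.1]
grip_width: 0.085
```

View pics/w6c.png

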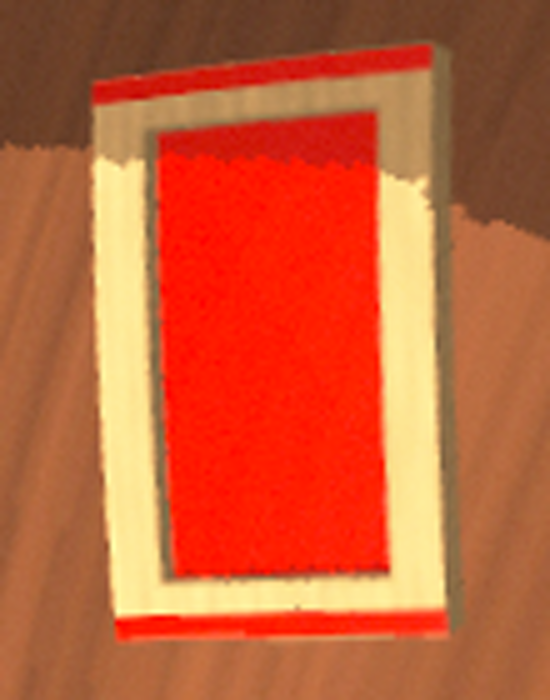

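Run:
```python
from h import *
import pickle
plan(.635,-.306,.25,-26)
st=bot.observe(); pickle.dump(st,open('w7.pkl','wb'))
im=eyes.grab_frame('wrist')[:,:,::-1];cv2.imwrite('pics/w7.png',im)
for p in [(.6351,-.306,.07),(.4569,-.2851,.004)]:print(w2p('wrist',p,st))
```

```text
t 11.05 pos [ 0.599  -0.2837  0.2478] psi -26.09 w 0.085 F [ 0.3  1.3 -0.1]
shift [-0.22  4.21  0.42] turn [-0.0016 -0.0015 -0.0014]
[364.71785599 227.05131823]
[196.1366957  267.26603037]
```

View pics/w7.png

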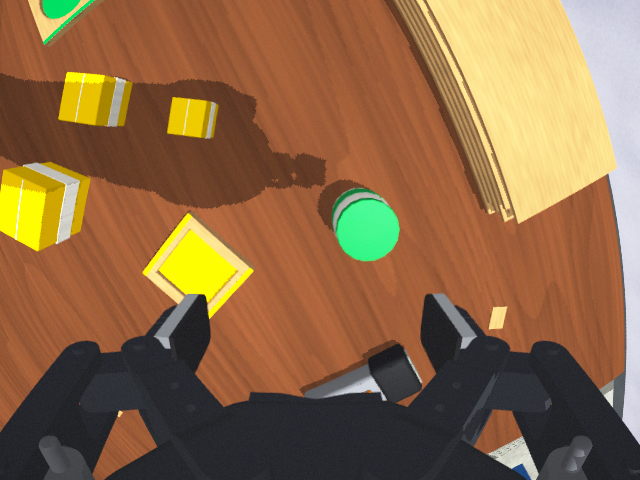

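The jar lid centre is at about (367,228), the yellow tray at (198,265), and the scanner is clear of the gripper. Measuring the jar and both trays.

Run:
```python
from h import *
import pickle
st=pickle.load(open('w7.pkl','rb'));im=cv2.imread('pics/w7.png');hsv=cv2.cvtColor(im,cv2.COLOR_BGR2HSV)
m=cv2.inRange(hsv,(60,150,190),(85,255,255));m[:,:300]=0;k,l,s,c=cv2.connectedComponentsWithStats(m)
i=1+np.argmax(s[1:,4]); print(s[i],c[i],p2w('wrist',*c[i],.07,st))
st6=pickle.load(open('w6.pkl','rb'))
def rep(n,q,o,f,z,st):
    P=np.array([p2w('wrist',o[0]+a/f,o[1]+b/f,z,st) for a,b in q]); print(n,P.mean(0).round(4))
    for i in range(4):
        d=P[(i+1)%4]-P[i]; print(np.linalg.norm(d).round(4),np.degrees(np.arctan2(d[1],d[0])).round(1))
rep('red',[(92,80),(432,44),(450,636),(116,640)],(100,80),5,.012,st6)
cv2.imwrite('pics/w7c.png',cv2.resize(im[200:320,130:270],None,fx=5,fy=5,interpolation=2))
plan(.636,-.307,.25,-26)
```

```text
[ 337  200   62   61 2964] [367.52564103 229.72537112] [ 0.63629032 -0.30912699  0.07      ]
red [0.4619 0.2818 0.012 ]
0.0779 23.0
0.1196 -66.4
0.0786 -156.9
0.1196 113.3
t 11.1 pos [ 0.5997 -0.2824  0.2477] psi -25.98 w 0.0855 F [ 0.5 -0.1 -0.8]
shift [-0.22  4.34  0.62] turn [ 0.0004 -0.002  -0.0015]
```

View pics/w7c.png

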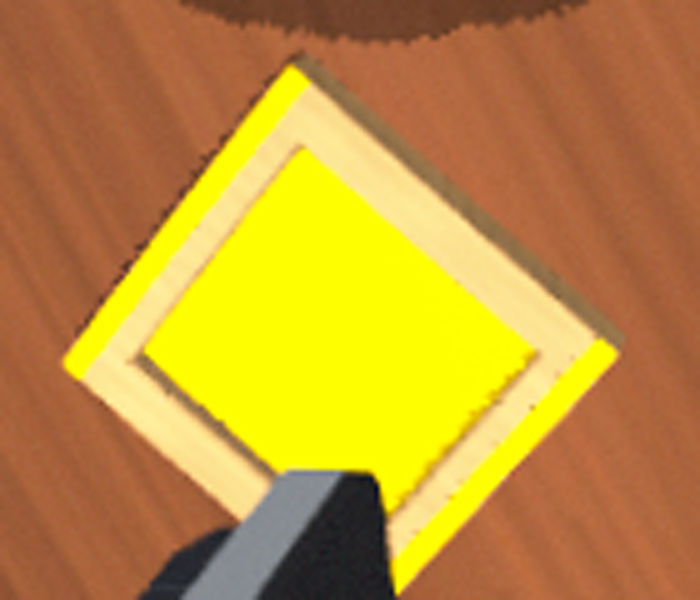

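Run:
```python
from h import *
import pickle
st=pickle.load(open('w7.pkl','rb'))
P=np.array([p2w('wrist',130+a/5,200+b/5,.012,st) for a,b in [(295,65),(618,352),(65,362)]])
for d in (P[1]-P[0],P[2]-P[0]): print(np.linalg.norm(d),np.degrees(np.arctan2(d[1],d[0])))
print((P[1]+P[2])/2)
plan(.636,-.308,.0385,-26)
```

```text
0.08886605535352689 -69.35510179138785
0.09004769494809955 -159.44352043863094
[ 0.4573672  -0.28768532  0.012     ]
t 11.1 pos [ 0.5997 -0.2824  0.2477] psi -25.98 w 0.0855 F [ 0.5 -0.1 -0.8]
shift [20.93  4.35  0.76] turn [ 0.0004 -0.002  -0.0015]
```

step_arm([
  [[2, 4.35, 0.8, 0, 0, 0, 1], [6, 4.35, 0.8, 0, 0, 0, 1], [9, 4.35, 0.8, 0, 0, 0, 1], [12, 4.35, 0.8, 0, 0, 0, 1], [15, 4.35, 0.8, 0, 0, 0, 1], [18, 4.35, 0.8, 0, 0, 0, 1], [20, 4.35, 0.8, 0, 0, 0, 1], [20.9, 4.35, 0.8, 0, 0, 0, 1], [20.9, 4.35, 0.8, 0, 0, 0, 1], [20.9, 4.35, 0.8, 0, 0, 0, 1]],
])

```text
clock: 12.1
position: [0.6364, -0.3086, 0.0399]
tool_rot: [2.169, 1.567, 0.145]
force: [-0.0, -0.5, 0.8]
grip_width: 0.0854
```

Run:
```python
from h import *
plan(.636,-.308,.0385,-26)
cv2.imwrite('pics/w8.png',eyes.grab_frame('wrist')[:,:,::-1])
```

```text
t 12.1 pos [ 0.6364 -0.3086  0.0399] psi -25.96 w 0.0854 F [-0.  -0.5  0.8]
shift [ 0.14 -0.07 -0.04] turn [ 0.0006 -0.0019 -0.0029]
```

View pics/w8.png

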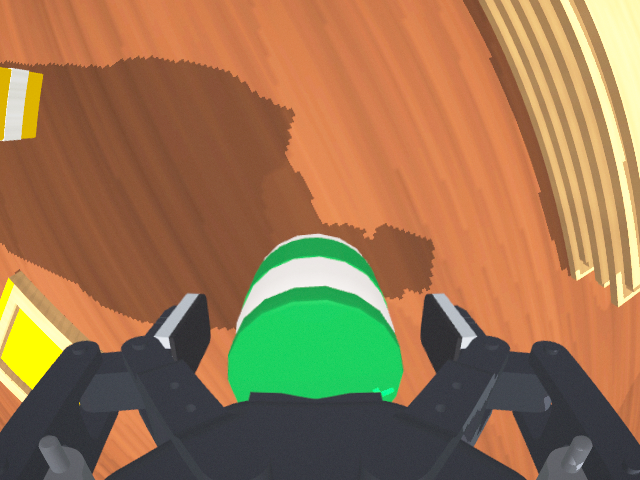

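The jar is centred between the pads, so I'm closing and lifting.

step_arm([
  [[0.1, 0, 0, 0, 0, 0, 0.85], [0.15, 0, 0, 0, 0, 0, 0.75], [0.15, 0, 0, 0, 0, 0, 0.68], [0.15, 0, 0, 0, 0, 0, 0.62], [0.15, 0, 0, 0, 0, 0, 0.5], [0.15, 0, 0, 0, 0, 0, 0.4], [0.15, 0, 0, 0, 0, 0, 0.4], [0.15, 0, 0, 0, 0, 0, 0.4]],
])

```text
clock: 12.95
position: [0.6367, -0.3088, 0.0394]
tool_rot: [2.089, 1.566, 0.065]
force: [-2.6, 1.1, 6.0]
grip_width: 0.0549
```

step_arm([
  [[-0.5, 0, 0, 0, 0, 0, 0.4], [-1.5, 0, 0, 0, 0, 0, 0.4], [-3, 0, 0, 0, 0, 0, 0.4], [-5, 0, 0, 0, 0, 0, 0.4], [-7, 0, 0, 0, 0, 0, 0.4], [-9, 0, 0, 0, 0, 0, 0.4], [-11, 0, 0, 0, 0, 0, 0.4], [-13, 0, 0, 0, 0, 0, 0.4], [-15, 0, 0, 0, 0, 0, 0.4], [-15, 0, 0, 0, 0, 0, 0.4]],
])

```text
clock: 13.95
position: [0.6371, -0.3096, 0.1934]
tool_rot: [1.843, 1.562, -0.181]
force: [0.2, 0.2, -1.6]
grip_width: 0.0545
```

Run:
```python
from h import *
plan(.47,.0,.19,0)
cv2.imwrite('pics/w9.png',eyes.grab_frame('wrist')[:,:,::-1])
```

```text
t 13.95 pos [ 0.6371 -0.3096  0.1934] psi -25.98 w 0.0545 F [ 0.2  0.2 -1.6]
shift [  0.14 -28.58 -20.51] turn [-4.535e-01 -4.000e-04 -9.200e-03]
```

View pics/w9.png

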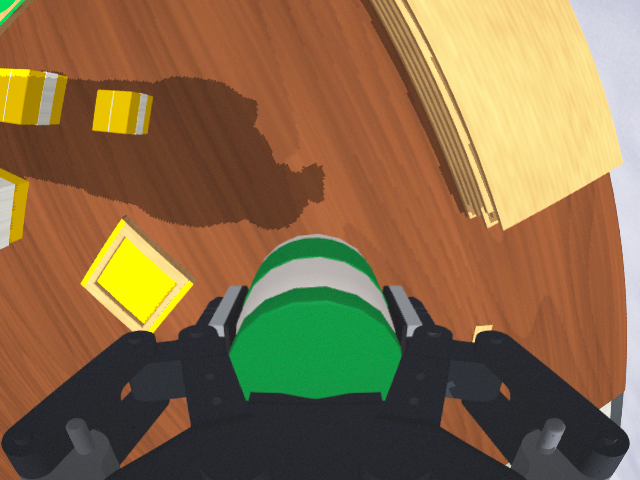

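The jar is held. Moving to a waypoint before the green tray.

step_arm([
  [[0, -2, -1.5, -0.05, 0, 0, 0.4], [0, -5, -3.5, -0.1, 0, 0, 0.4], [0, -8.5, -6, -0.15, 0, 0, 0.4], [0, -12, -8.5, -0.2, 0, 0, 0.4], [0, -15.5, -11, -0.25, 0, 0, 0.4], [0, -19, -13.5, -0.3, 0, 0, 0.4], [0, -22.5, -16, -0.36, 0, 0, 0.4], [0, -25.5, -18.3, -0.42, 0, 0, 0.4], [0, -27.5, -19.8, -0.45, 0, 0, 0.4], [0, -28.5, -20.5, -0.454, 0, 0, 0.4]],
])

```text
clock: 15.0
position: [0.4689, 0.0019, 0.1897]
tool_rot: [1.558, 1.565, -0.009]
force: [1.2, -0.9, -1.9]
grip_width: 0.0546
```

step_arm([
  [[0, 0, 0, 0, 0, 0, 0.4], [0, 0, 0, 0, 0, 0, 0.4]],
])

```text
clock: 15.2
position: [0.4691, 0.0014, 0.1896]
tool_rot: [1.504, 1.565, -0.064]
force: [0.5, -1.0, -2.3]
grip_width: 0.0545
```

Run:
```python
from h import *
import pickle
st=bot.observe(); pickle.dump(st,open('w10.pkl','wb'))
im=eyes.grab_frame('wrist')[:,:,::-1];cv2.imwrite('pics/w10.png',im)
plan(.4556,.089,.055,5)
hsv=cv2.cvtColor(im,cv2.COLOR_BGR2HSV)
m=cv2.inRange(hsv,(55,120,60),(85,255,255));k,l,s,c=cv2.connectedComponentsWithStats(m)
for i in range(1,k):
    if s[i,4]>500: print(s[i],c[i],p2w('wrist',*c[i],.004,st))
```

```text
t 15.25 pos [0.4692 0.001  0.1897] psi 0.14 w 0.0551 F [-0.4  0.2 -2.4]
shift [13.45 -1.43 -8.81] turn [-0.0849  0.0008 -0.0062]
[232  54 125  11 677] [293.20531758  58.08124077] [0.45274792 0.13653819 0.004     ]
[ 251   71   92   91 6567] [296.56022537 115.92645043] [0.45563589 0.0876908  0.004     ]
[237 170 124  10 692] [298.82514451 174.00289017] [0.45741458 0.03965277 0.004     ]
[ 243  238  145   67 2105] [314.17909739 257.05985748] [ 0.47025004 -0.03213386  0.004     ]
[  229   287   173   114 15279] [315.15380588 346.20688527] [ 0.47137535 -0.1223281   0.004     ]
```

View pics/w10.png

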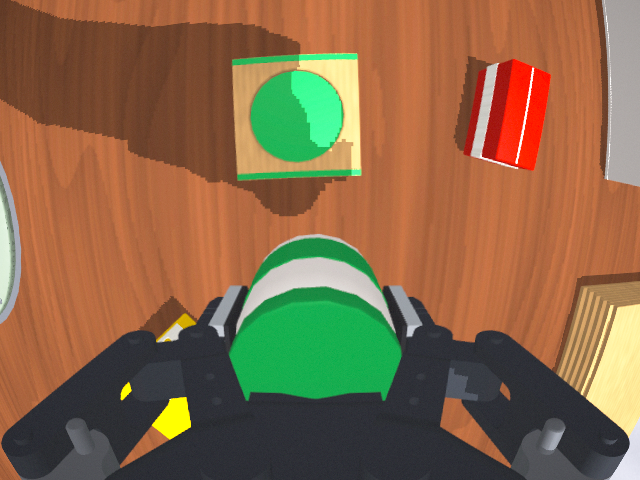

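The green recess centre is at (297,116), which gives world (0.4556, 0.088). Moving over it and down.

step_arm([
  [[0, -0.5, -3, 0, 0, 0, 0.4], [0, -1, -6, 0, 0, 0, 0.4], [1, -1.4, -8.7, 0, 0, 0, 0.4], [3.5, -1.4, -8.7, 0, 0, 0, 0.4], [6, -1.4, -8.7, 0, 0, 0, 0.4], [8.5, -1.4, -8.7, 0, 0, 0, 0.4], [10.5, -1.4, -8.7, 0, 0, 0, 0.4], [12, -1.4, -8.7, 0, 0, 0, 0.4], [13, -1.4, -8.7, 0, 0, 0, 0.4], [13.5, -1.4, -8.7, 0, 0, 0, 0.4]],
])

```text
clock: 16.25
position: [0.4561, 0.087, 0.0537]
tool_rot: [1.374, 1.565, -0.196]
force: [1.0, -1.1, -2.3]
grip_width: 0.0547
```

Run:
```python
from h import *
plan(.4556,.088,.0434,0)
cv2.imwrite('pics/w11.png',eyes.grab_frame('wrist')[:,:,::-1])
```

```text
t 16.25 pos [0.4561 0.087  0.0537] psi 0.04 w 0.0547 F [ 1.  -1.1 -2.3]
shift [ 1.03 -0.06 -0.1 ] turn [ 0.0008  0.0011 -0.0056]
```

View pics/w11.png

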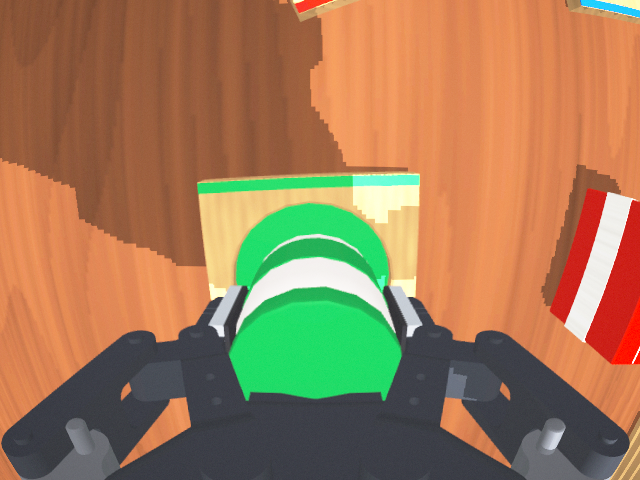

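Aligned. Lowering gently.

step_arm([
  [[0.25, 0, -0.1, 0, 0, 0, 0.4], [0.45, 0, -0.1, 0, 0, 0, 0.4], [0.6, 0, -0.1, 0, 0, 0, 0.4], [0.75, 0, -0.1, 0, 0, 0, 0.4], [0.85, 0, -0.1, 0, 0, 0, 0.4], [0.95, 0, -0.1, 0, 0, 0, 0.4], [1, 0, -0.1, 0, 0, 0, 0.4], [1, 0, -0.1, 0, 0, 0, 0.4]],
])

```text
clock: 17.1
position: [0.456, 0.0882, 0.0436]
tool_rot: [1.377, 1.565, -0.193]
force: [-0.5, -0.6, -2.8]
grip_width: 0.055
```

step_arm([
  [[0.04, 0, 0, 0, 0, 0, 0.4], [0.08, 0, 0, 0, 0, 0, 0.4], [0.08, 0, 0, 0, 0, 0, 0.4]],
])

```text
clock: 17.4
position: [0.4561, 0.0881, 0.0433]
tool_rot: [1.421, 1.565, -0.148]
force: [-2.8, -1.2, 14.1]
grip_width: 0.0548
```

step_arm([
  [[0, 0, 0, 0, 0, 0, 0.62], [0, 0, 0, 0, 0, 0, 0.68], [0, 0, 0, 0, 0, 0, 0.75], [0, 0, 0, 0, 0, 0, 0.85], [0, 0, 0, 0, 0, 0, 0.95], [0, 0, 0, 0, 0, 0, 1], [0, 0, 0, 0, 0, 0, 1], [0, 0, 0, 0, 0, 0, 1], [-0.5, 0, 0, 0, 0, 0, 1], [-1.5, 0, 0, 0, 0, 0, 1]],
])

```text
clock: 18.4
position: [0.4557, 0.088, 0.0584]
tool_rot: [1.325, 1.566, -0.245]
force: [-0.4, -0.4, 0.9]
grip_width: 0.0851
```

step_arm([
  [[-2, 0, 0, 0, 0, 0, 1], [-5, 0, 0, 0, 0, 0, 1], [-8, 0, 0, 0, 0, 0, 1], [-12, 0, 0, 0, 0, 0, 1], [-16, 0, 0, 0, 0, 0, 1], [-18, 0, 0, 0, 0, 0, 1], [-18, 0, 0, 0, 0, 0, 1]],
])

```text
clock: 19.1
position: [0.4557, 0.0885, 0.2417]
tool_rot: [1.712, 1.561, 0.142]
force: [0.7, 0.5, 0.3]
grip_width: 0.085
```

Run:
```python
from h import *
plan(.455,-.03,.23,-40)
cv2.imwrite('pics/w12.png',eyes.grab_frame('wrist')[:,:,::-1])
```

```text
t 19.1 pos [0.4557 0.0885 0.2417] psi 0.04 w 0.085 F [0.7 0.5 0.3]
shift [ 1.15 -0.09 11.85] turn [ 0.6989 -0.0045 -0.0084]
```

View pics/w12.png

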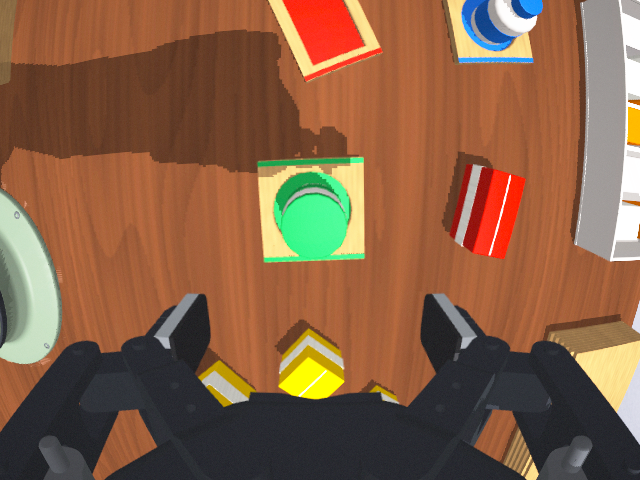

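The jar sits in the green recess at (315,225). Next is the middle yellow carton, seen here at (312,365).

step_arm([
  [[0, 0, 3, 0.13, 0, 0, 1], [0, 0, 6, 0.27, 0, 0, 1], [0, 0, 9, 0.4, 0, 0, 1], [0, 0, 11, 0.54, 0, 0, 1], [0, 0, 12, 0.66, 0, 0, 1], [0, 0, 12, 0.7, 0, 0, 1], [0, 0, 12, 0.7, 0, 0, 1], [0, 0, 12, 0.7, 0, 0, 1]],
])

```text
clock: 19.95
position: [0.4549, -0.0314, 0.2395]
tool_rot: [2.322, 1.565, 0.054]
force: [0.5, -0.0, 0.3]
grip_width: 0.0856
```

Run:
```python
from h import *
import pickle
st=bot.observe(); pickle.dump(st,open('w13.pkl','wb'))
im=eyes.grab_frame('wrist')[:,:,::-1];cv2.imwrite('pics/w13.png',im)
plan(.455,-.077,.24,-40)
print(w2p('wrist',(.4554,-.0775,.06),st))
```

```text
t 20.0 pos [ 0.455  -0.0314  0.2397] psi -39.95 w 0.0857 F [-0.   0.9 -0.3]
shift [-0.04  2.93  3.5 ] turn [ 0.0009 -0.0045 -0.0048]
[348.39432031 262.38290629]
```

View pics/w13.png

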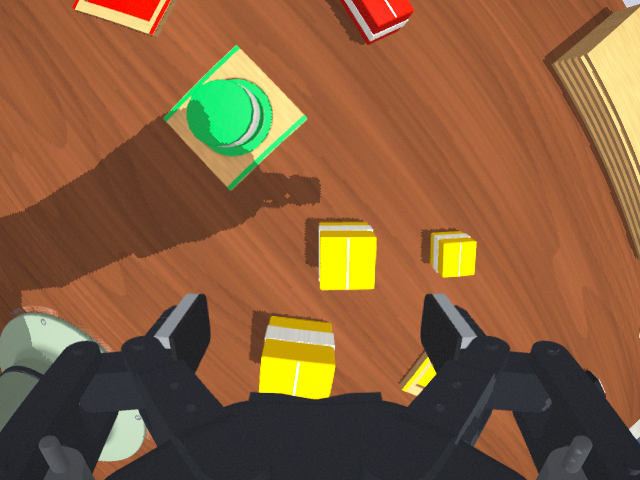

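The middle carton top is centred at (348,263) and lies square to the tool. The small carton is about 13 mm beyond the open finger, so I'll go down with the fingers opened to 0.8.

step_arm([
  [[2, 2.9, 3.5, 0, 0, 0, 0.8], [5, 2.9, 3.5, 0, 0, 0, 0.8], [8, 2.9, 3.5, 0, 0, 0, 0.8], [10, 2.9, 3.5, 0, 0, 0, 0.8], [12, 2.9, 3.5, 0, 0, 0, 0.8], [13, 2.9, 3.5, 0, 0, 0, 0.8], [13, 2.9, 3.5, 0, 0, 0, 0.8]],
])

```text
clock: 20.7
position: [0.4551, -0.0767, 0.1088]
tool_rot: [2.361, 1.566, 0.094]
force: [0.8, 0.3, -0.1]
grip_width: 0.0682
```

Run:
```python
from h import *
plan(.4552,-.0775,.033,-40)
cv2.imwrite('pics/w14.png',eyes.grab_frame('wrist')[:,:,::-1])
```

```text
t 20.7 pos [ 0.4551 -0.0767  0.1088] psi -39.91 w 0.0682 F [ 0.8  0.3 -0.1]
shift [7.58 0.03 0.08] turn [ 0.0016 -0.0034 -0.0033]
```

View pics/w14.png

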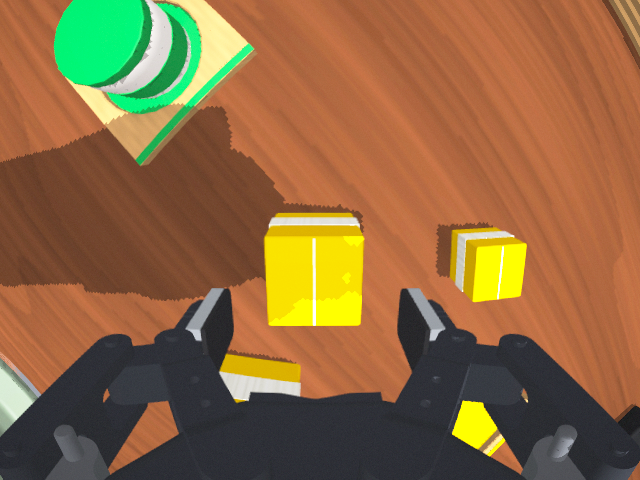

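The carton is centred between the fingers and square to them. Going down and closing.

step_arm([
  [[2, 0, 0, 0, 0, 0, 0.8], [4, 0, 0, 0, 0, 0, 0.8], [6, 0, 0, 0, 0, 0, 0.8], [7.2, 0, 0, 0, 0, 0, 0.8], [7.5, 0, 0, 0, 0, 0, 0.8], [7.5, 0, 0, 0, 0, 0, 0.8]],
])

```text
clock: 21.35
position: [0.4562, -0.0769, 0.0351]
tool_rot: [2.333, 1.565, 0.065]
force: [0.1, 0.3, 0.7]
grip_width: 0.0681
```

step_arm([
  [[0, 0, 0, 0, 0, 0, 0.7], [0, 0, 0, 0, 0, 0, 0.62], [0, 0, 0, 0, 0, 0, 0.54], [0, 0, 0, 0, 0, 0, 0.45], [0, 0, 0, 0, 0, 0, 0.35], [0, 0, 0, 0, 0, 0, 0.35], [0, 0, 0, 0, 0, 0, 0.35]],
])

```text
clock: 22.05
position: [0.4565, -0.0768, 0.0358]
tool_rot: [2.371, 1.564, 0.104]
force: [-0.5, 1.4, 10.6]
grip_width: 0.0474
```

step_arm([
  [[-0.5, 0, 0, 0, 0, 0, 0.35], [-1.5, 0, 0, 0, 0, 0, 0.35], [-3, 0, 0, 0, 0, 0, 0.35], [-5, 0, 0, 0, 0, 0, 0.35], [-7, 0, 0, 0, 0, 0, 0.35], [-9, 0, 0, 0, 0, 0, 0.35], [-11, 0, 0, 0, 0, 0, 0.35], [-13, 0, 0, 0, 0, 0, 0.35], [-15, 0, 0, 0, 0, 0, 0.35], [-15, 0, 0, 0, 0, 0, 0.35]],
])

```text
clock: 23.05
position: [0.4562, -0.0769, 0.1883]
tool_rot: [2.383, 1.56, 0.115]
force: [0.2, 0.1, -2.6]
grip_width: 0.0477
```

Run:
```python
from h import *
plan(.4573,-.287,.18,-69.4)
cv2.imwrite('pics/w15.png',eyes.grab_frame('wrist')[:,:,::-1])
```

```text
t 23.05 pos [ 0.4562 -0.0769  0.1883] psi -39.93 w 0.0477 F [ 0.2  0.1 -2.6]
shift [ 0.8  13.56 16.05] turn [ 0.5144 -0.0095 -0.0052]
```

View pics/w15.png

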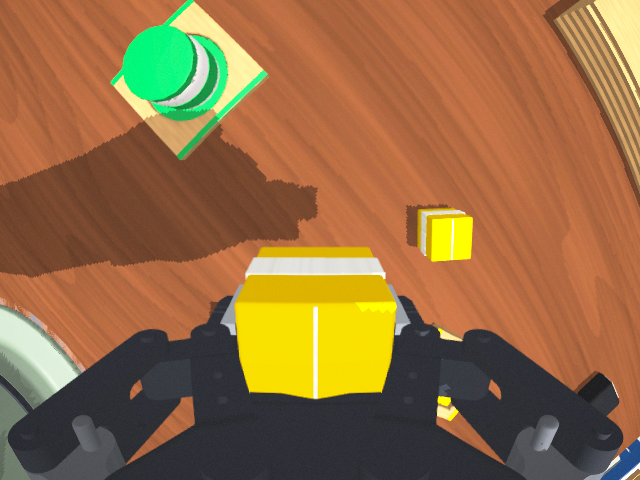

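The yellow carton is held squarely. Moving over the yellow tray.

step_arm([
  [[0, 1, 1.2, 0.05, 0, 0, 0.35], [0, 3, 3.5, 0.12, 0, 0, 0.35], [0, 5.5, 6.5, 0.2, 0, 0, 0.35], [0, 8, 9.5, 0.29, 0, 0, 0.35], [0, 10.5, 12.5, 0.38, 0, 0, 0.35], [0, 12.3, 14.5, 0.45, 0, 0, 0.35], [0, 13.3, 15.8, 0.51, 0, 0, 0.35], [0, 13.5, 16, 0.514, 0, 0, 0.35], [0, 13.5, 16, 0.514, 0, 0, 0.35]],
])

```text
clock: 24.0
position: [0.4564, -0.2857, 0.1862]
tool_rot: [2.986, 1.562, 0.205]
force: [0.3, 0.1, -2.2]
grip_width: 0.0476
```

Run:
```python
from h import *
plan(.4573,-.287,.0398,-69.4)
```

```text
t 24.0 pos [ 0.4564 -0.2857  0.1862] psi -69.34 w 0.0476 F [ 0.3  0.1 -2.2]
shift [14.64  0.13  0.08] turn [ 0.001  -0.0085 -0.0013]
```

step_arm([
  [[2, 0.1, 0, 0, 0, 0, 0.35], [5, 0.1, 0, 0, -0.008, 0, 0.35], [8, 0.1, 0, 0, -0.008, 0, 0.35], [10.5, 0.1, 0, 0, -0.008, 0, 0.35], [12.2, 0.1, 0, 0, -0.008, 0, 0.35], [13, 0.1, 0, 0, -0.008, 0, 0.35], [13.4, 0.1, 0, 0, -0.008, 0, 0.35], [13.4, 0.1, 0, 0, -0.008, 0, 0.35]],
])

```text
clock: 24.8
position: [0.4581, -0.286, 0.0524]
tool_rot: [2.067, 1.569, -0.713]
force: [0.5, -0.2, -2.2]
grip_width: 0.0475
```

Run:
```python
from h import *
plan(.4573,-.287,.0398,-69.4)
cv2.imwrite('pics/w16.png',eyes.grab_frame('wrist')[:,:,::-1])
cv2.imwrite('pics/s16.png',cv2.resize(eyes.grab_frame('scene')[220:400,120:320,::-1],None,fx=3,fy=3))
```

```text
t 24.8 pos [ 0.4581 -0.286   0.0524] psi -69.3 w 0.0475 F [ 0.5 -0.2 -2.2]
shift [1.26 0.06 0.11] turn [ 0.0017 -0.0007 -0.0012]
```

View pics/w16.png

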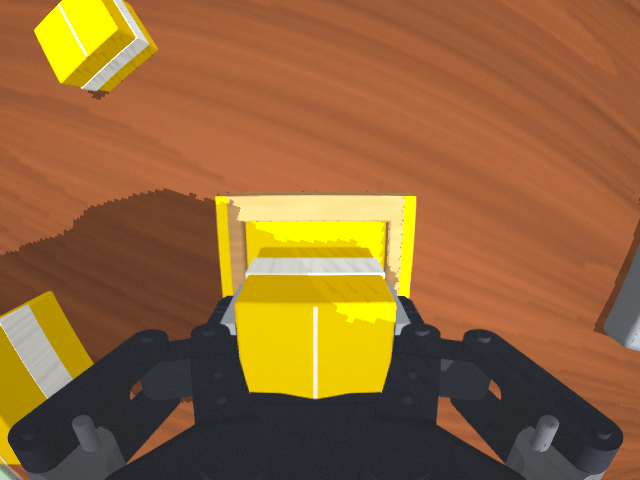

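View pics/s16.png

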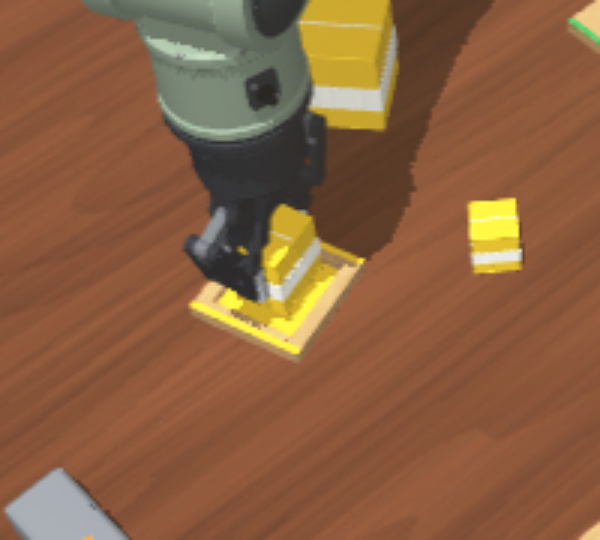

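The carton is aligned: the recess spans x 245–387 and the carton is centred at 316. Lowering.

step_arm([
  [[0.3, 0.05, 0.1, 0, 0, 0, 0.35], [0.6, 0.05, 0.1, 0, 0, 0, 0.35], [0.8, 0.05, 0.1, 0, 0, 0, 0.35], [0.95, 0.05, 0.1, 0, 0, 0, 0.35], [1.1, 0.05, 0.1, 0, 0, 0, 0.35], [1.18, 0.05, 0.1, 0, 0, 0, 0.35], [1.22, 0.05, 0.1, 0, 0, 0, 0.35], [1.22, 0.05, 0.1, 0, 0, 0, 0.35]],
])

```text
clock: 25.7
position: [0.4575, -0.2872, 0.0407]
tool_rot: [2.142, 1.569, -0.638]
force: [0.2, -0.9, -2.0]
grip_width: 0.0473
```

step_arm([
  [[0.05, 0, 0, 0, 0, 0, 0.35], [0.1, 0, 0, 0, 0, 0, 0.35], [0.1, 0, 0, 0, 0, 0, 0.35]],
])

```text
clock: 26.0
position: [0.4575, -0.2872, 0.0399]
tool_rot: [2.196, 1.568, -0.585]
force: [-1.5, 1.0, 2.2]
grip_width: 0.0477
```

step_arm([
  [[0.02, 0, 0, 0, 0, 0, 0.55], [0.02, 0, 0, 0, 0, 0, 0.6], [0.02, 0, 0, 0, 0, 0, 0.68], [0, 0, 0, 0, 0, 0, 0.75], [0, 0, 0, 0, 0, 0, 0.85], [0, 0, 0, 0, 0, 0, 0.95], [0, 0, 0, 0, 0, 0, 0.95], [0, 0, 0, 0, 0, 0, 0.95], [-0.5, 0, 0, 0, 0, 0, 0.95], [-1.5, 0, 0, 0, 0, 0, 0.95]],
])

```text
clock: 27.0
position: [0.4572, -0.2872, 0.0551]
tool_rot: [2.1, 1.569, -0.681]
force: [1.2, -0.4, 0.0]
grip_width: 0.081
```

step_arm([
  [[-2, 0, 0, 0, 0, 0, 1], [-5, 0, 0, 0, 0, 0, 1], [-8, 0, 0, 0, 0, 0, 1], [-12, 0, 0, 0, 0, 0, 1], [-16, 0, 0, 0, 0, 0, 1], [-18, 0, 0, 0, 0, 0, 1], [-18, 0, 0, 0, 0, 0, 1]],
])

```text
clock: 27.7
position: [0.4577, -0.2876, 0.2383]
tool_rot: [2.4, 1.565, -0.381]
force: [1.3, -0.5, -0.1]
grip_width: 0.0853
```

Run:
```python
from h import *
plan(.61,.05,.24,-11)
cv2.imwrite('pics/w17.png',eyes.grab_frame('wrist')[:,:,::-1])
```

```text
t 27.7 pos [ 0.4577 -0.2876  0.2383] psi -69.35 w 0.0853 F [ 1.3 -0.5 -0.1]
shift [ -0.16 -26.22 -26.16] turn [-1.0183 -0.002  -0.0059]
```

View pics/w17.png

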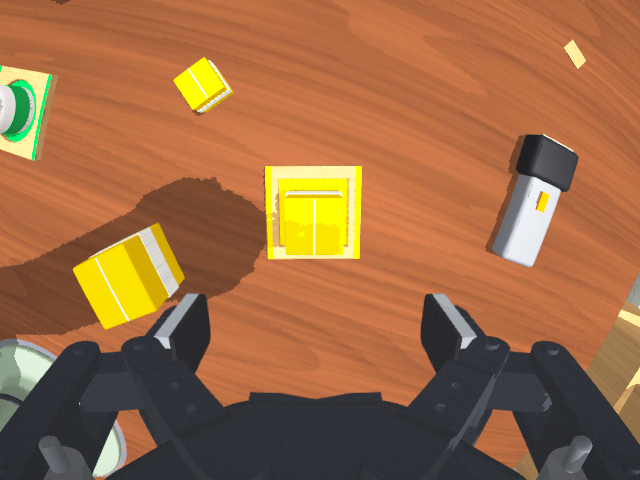

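The yellow carton is seated in its recess at (313,220). Next is the slim carton.

step_arm([
  [[0, -26.2, -26.2, -1.018, 0, 0, 1], [0, -26.2, -26.2, -1.018, 0, 0, 1], [0, -26.2, -26.2, -1.018, 0, 0, 1], [0, -26.2, -26.2, -1.018, 0, 0, 1], [0, -26.2, -26.2, -1.018, 0, 0, 1], [0, -26.2, -26.2, -1.018, 0, 0, 1], [0, -26.2, -26.2, -1.018, 0, 0, 1], [0, -26.2, -26.2, -1.018, 0, 0, 1], [0, -26.2, -26.2, -1.018, 0, 0, 1], [0, -26.2, -26.2, -1.018, 0, 0, 1]],
])

```text
clock: 28.75
position: [0.6094, 0.0499, 0.236]
tool_rot: [0.995, 1.568, -0.769]
force: [-0.2, -1.4, -0.6]
grip_width: 0.0854
```

step_arm([
  [[0, 0, 0, 0, 0, 0, 1], [0, 0, 0, 0, 0, 0, 1], [0, 0, 0, 0, 0, 0, 1]],
])

```text
clock: 29.05
position: [0.6092, 0.0491, 0.2361]
tool_rot: [0.972, 1.568, -0.793]
force: [0.0, 0.5, -0.0]
grip_width: 0.0853
```

Run:
```python
from h import *
import pickle
st=bot.observe(); pickle.dump(st,open('w18.pkl','wb'))
im=eyes.grab_frame('wrist')[:,:,::-1];cv2.imwrite('pics/w18.png',im)
plan(.6244,.0945,.24,-11)
print(w2p('wrist',(.6244,.0945,.064),st))
u,v=map(int,w2p('wrist',(.6244,.0945,.064),st))
cv2.imwrite('pics/w18c.png',cv2.resize(im[max(0,v-65):v+65,u-60:u+60],None,fx=4,fy=4,interpolation=2));print(max(0,v-65),u-60)
```

```text
t 29.1 pos [0.6093 0.0493 0.236 ] psi -11.12 w 0.0855 F [-0.7 -0.1  0.7]
shift [-0.4   0.61 -4.73] turn [-0.0022  0.0017 -0.0026]
[321.37359625 163.76694281]
98 261
```

View pics/w18.png

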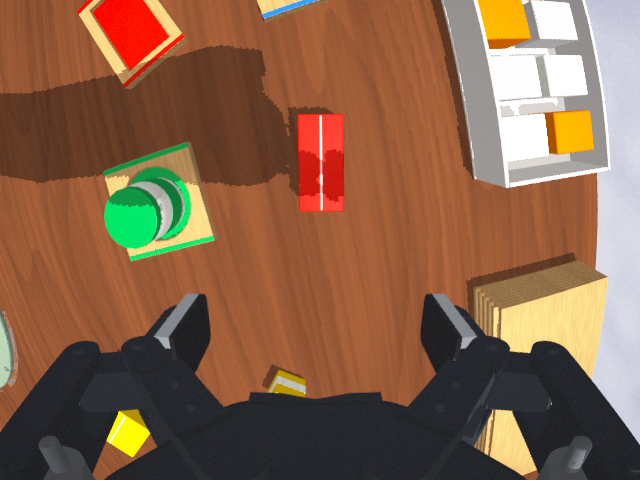

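View pics/w18c.png

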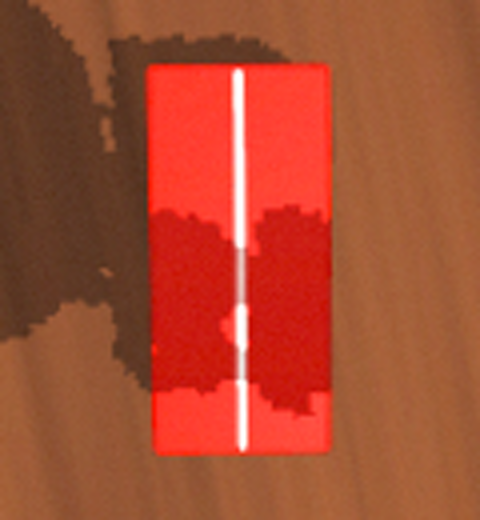

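The slim carton top is centred at (321,163) and square to the tool. Descending.

step_arm([
  [[2, 0.6, -3, 0, 0, 0, 1], [5, 0.6, -4.7, 0, 0, 0, 1], [8, 0.6, -4.75, 0, 0, 0, 1], [11, 0.6, -4.75, 0, 0, 0, 1], [14, 0.6, -4.75, 0, 0, 0, 0.8], [17, 0.6, -4.75, 0, 0, 0, 0.8], [19, 0.6, -4.75, 0, 0, 0, 0.8], [20, 0.6, -4.75, 0, 0, 0, 0.8], [20, 0.6, -4.75, 0, 0, 0, 0.8]],
])

```text
clock: 30.0
position: [0.6243, 0.094, 0.0352]
tool_rot: [0.524, 1.568, -1.241]
force: [-0.5, 0.1, 0.3]
grip_width: 0.0684
```

Run:
```python
from h import *
plan(.6244,.0945,.035,-11)
cv2.imwrite('pics/w19.png',eyes.grab_frame('wrist')[:,:,::-1])
```

```text
t 30.0 pos [0.6243 0.094  0.0352] psi -11.14 w 0.0684 F [-0.5  0.1  0.3]
shift [ 0.02 -0.   -0.05] turn [-0.0025  0.0024 -0.0014]
```

View pics/w19.png

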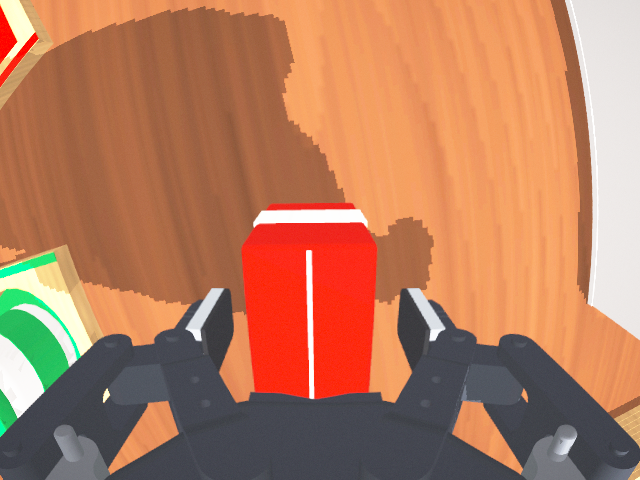

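step_arm([
  [[0, -0.1, 0, 0, 0, 0, 0.65], [0, -0.1, 0, 0, 0, 0, 0.55], [0, -0.1, 0, 0, 0, 0, 0.47], [0, -0.1, 0, 0, 0, 0, 0.42], [0, -0.1, 0, 0, 0, 0, 0.36], [0, -0.1, 0, 0, 0, 0, 0.25], [0, -0.1, 0, 0, 0, 0, 0.25], [0, -0.1, 0, 0, 0, 0, 0.25]],
])

```text
clock: 30.85
position: [0.6242, 0.0944, 0.0369]
tool_rot: [1.166, 1.567, -0.599]
force: [-2.1, 0.4, 8.9]
grip_width: 0.0354
```

step_arm([
  [[-0.5, 0, 0, 0, 0, 0, 0.25], [-1.5, 0, 0, 0, 0, 0, 0.25], [-3, 0, 0, 0, 0, 0, 0.25], [-5, 0, 0, 0, 0, 0, 0.25], [-7, 0, 0, 0, 0, 0, 0.25], [-9, 0, 0, 0, 0, 0, 0.25], [-11, 0, 0, 0, 0, 0, 0.25], [-13, 0, 0, 0, 0, 0, 0.25], [-15, 0, 0, 0, 0, 0, 0.25], [-15, 0, 0, 0, 0, 0, 0.25]],
])

```text
clock: 31.85
position: [0.625, 0.0947, 0.1906]
tool_rot: [1.656, 1.563, -0.109]
force: [0.4, 0.4, -1.2]
grip_width: 0.0356
```

Run:
```python
from h import *
plan(.51,.21,.19,23)
cv2.imwrite('pics/w20.png',eyes.grab_frame('wrist')[:,:,::-1])
```

```text
t 31.85 pos [0.625  0.0947 0.1906] psi -11.15 w 0.0356 F [ 0.4  0.4 -1.2]
shift [ -0.03 -13.51  -9.09] turn [-0.5961  0.0016 -0.0074]
```

View pics/w20.png

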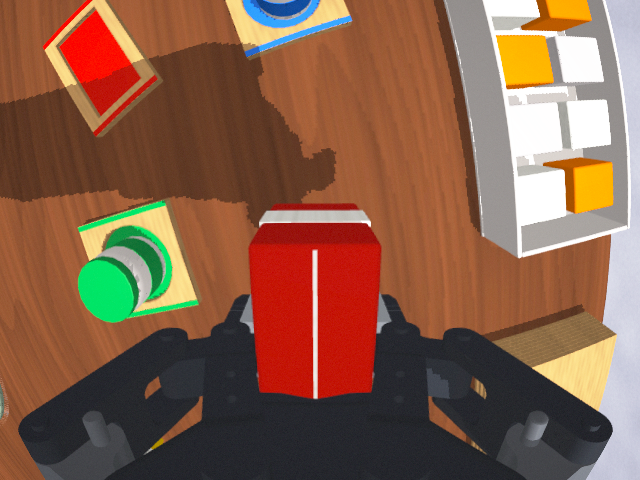

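The slim carton is held squarely. Moving to a waypoint before the red tray.

step_arm([
  [[0, -1, -0.7, -0.06, 0, 0, 0.25], [0, -3, -2, -0.14, 0, 0, 0.25], [0, -5, -3.4, -0.22, 0, 0, 0.25], [0, -7.5, -5, -0.32, 0, 0, 0.25], [0, -10, -6.7, -0.43, 0, 0, 0.25], [0, -12, -8, -0.53, 0, 0, 0.25], [0, -13, -8.8, -0.58, 0, 0, 0.25], [0, -13.5, -9.1, -0.597, 0, 0, 0.25], [0, -13.5, -9.1, -0.597, 0, 0, 0.25]],
])

```text
clock: 32.8
position: [0.5095, 0.21, 0.188]
tool_rot: [0.936, 1.565, -0.234]
force: [0.4, -0.7, -0.7]
grip_width: 0.0359
```

Run:
```python
from h import *
import pickle
st=bot.observe(); pickle.dump(st,open('w21.pkl','wb'))
im=eyes.grab_frame('wrist')[:,:,::-1];cv2.imwrite('pics/w21.png',im)
plan(.4619,.2818,.0409,23.2)
print(w2p('wrist',(.4619,.2818,.012),st))
cv2.imwrite('pics/w21c.png',cv2.resize(im[60:200,200:350],None,fx=4,fy=4,interpolation=2))
```

```text
t 32.85 pos [0.5099 0.2095 0.188 ] psi 22.94 w 0.0355 F [ 0.1 -1.4 -1.3]
shift [14.67 -1.67 -8.58] turn [-0.0046  0.0036 -0.0046]
[293.28085356 116.31793972]
```

View pics/w21.png

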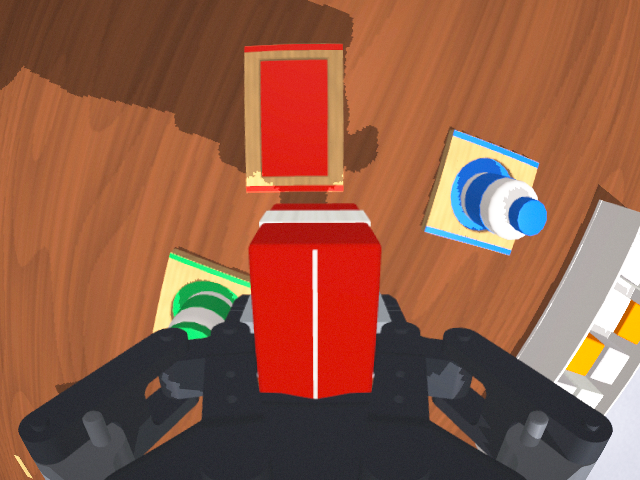

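The tray centre at (294,118) is within 2 px of the prediction and parallel to the tool. Moving over it.

step_arm([
  [[0, -0.6, -3, 0, 0, 0, 0.25], [0, -1.2, -6, 0, 0, 0, 0.25], [1, -1.7, -8.4, 0, 0, 0, 0.25], [3.5, -1.7, -8.45, 0, 0, 0, 0.25], [6, -1.7, -8.45, 0, 0, 0, 0.25], [8.5, -1.7, -8.45, 0, 0, 0, 0.25], [10.8, -1.7, -8.45, 0, 0, 0, 0.25], [12.4, -1.7, -8.45, 0, 0, 0, 0.25], [13.4, -1.7, -8.45, 0, 0, 0, 0.25], [13.4, -1.7, -8.45, 0, 0, 0, 0.25]],
])

```text
clock: 33.85
position: [0.4623, 0.2795, 0.0526]
tool_rot: [0.603, 1.565, -0.57]
force: [0.5, 0.1, -0.8]
grip_width: 0.0356
```

Run:
```python
from h import *
plan(.4622,.2808,.0409,23.2)
cv2.imwrite('pics/w22.png',eyes.grab_frame('wrist')[:,:,::-1])
cv2.imwrite('pics/s22.png',cv2.resize(eyes.grab_frame('scene')[120:280,300:500,::-1],None,fx=3,fy=3))
```

```text
t 33.85 pos [0.4623 0.2795 0.0526] psi 22.82 w 0.0356 F [ 0.5  0.1 -0.8]
shift [ 1.17  0.04 -0.13] turn [-0.0066  0.0045 -0.0031]
```

View pics/w22.png

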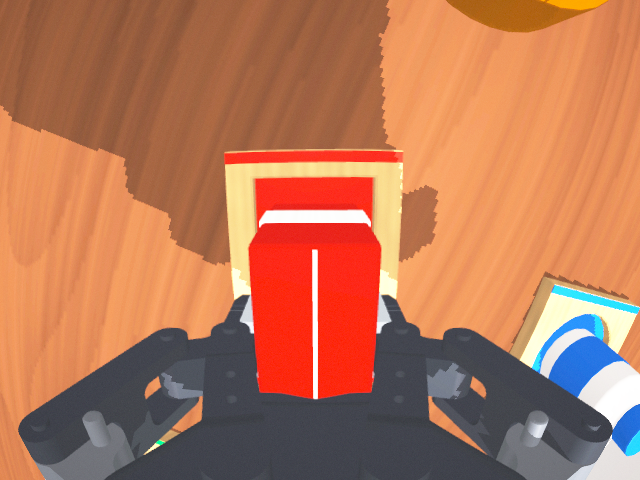

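View pics/s22.png

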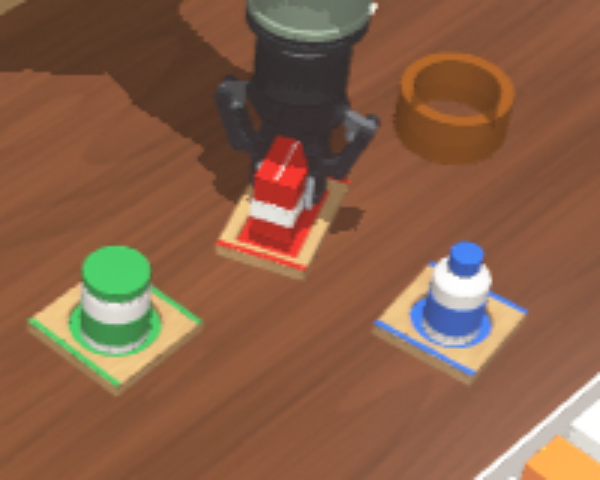

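Aligned: the recess spans x 256–373 and the carton is at 315. Lowering.

step_arm([
  [[0.3, 0, -0.1, -0.006, 0, 0, 0.25], [0.55, 0, -0.1, -0.006, 0.004, 0, 0.25], [0.75, 0, -0.1, -0.006, 0.004, 0, 0.25], [0.9, 0, -0.1, -0.006, 0.004, 0, 0.25], [1, 0, -0.1, -0.006, 0.004, 0, 0.25], [1.08, 0, -0.1, -0.006, 0.004, 0, 0.25], [1.12, 0, -0.1, -0.006, 0.004, 0, 0.25], [1.12, 0, -0.1, -0.006, 0.004, 0, 0.25]],
])

```text
clock: 34.75
position: [0.4623, 0.2811, 0.0428]
tool_rot: [1.595, 1.566, 0.429]
force: [-0.2, 0.2, -1.2]
grip_width: 0.0353
```

step_arm([
  [[0.05, 0, 0, 0, 0, 0, 0.25], [0.1, 0, 0, 0, 0, 0, 0.25], [0.15, 0, 0, 0, 0, 0, 0.25], [0.2, 0, 0, 0, 0, 0, 0.25], [0.2, 0, 0, 0, 0, 0, 0.25]],
])

```text
clock: 35.25
position: [0.4624, 0.2812, 0.041]
tool_rot: [1.62, 1.566, 0.455]
force: [-0.8, -1.3, 2.4]
grip_width: 0.0354
```

step_arm([
  [[0.02, 0, 0, 0, 0, 0, 0.4], [0.02, 0, 0, 0, 0, 0, 0.46], [0.02, 0, 0, 0, 0, 0, 0.52], [0, 0, 0, 0, 0, 0, 0.6], [0, 0, 0, 0, 0, 0, 0.7], [0, 0, 0, 0, 0, 0, 0.8], [0, 0, 0, 0, 0, 0, 0.8], [0, 0, 0, 0, 0, 0, 0.8], [-0.5, 0, 0, 0, 0, 0, 0.8], [-1.5, 0, 0, 0, 0, 0, 0.8]],
])

```text
clock: 36.25
position: [0.4621, 0.2809, 0.0561]
tool_rot: [1.574, 1.567, 0.408]
force: [0.0, 0.8, 0.2]
grip_width: 0.0682
```

step_arm([
  [[-2, 0, 0, 0, 0, 0, 1], [-5, 0, 0, 0, 0, 0, 1], [-8, 0, 0, 0, 0, 0, 1], [-12, 0, 0, 0, 0, 0, 1], [-16, 0, 0, 0, 0, 0, 1], [-20, 0, 0, 0, 0, 0, 1], [-22, 0, 0, 0, 0, 0, 1], [-22, 0, 0, 0, 0, 0, 1]],
])

```text
clock: 37.05
position: [0.462, 0.281, 0.2798]
tool_rot: [1.767, 1.561, 0.601]
force: [0.3, -0.6, -1.3]
grip_width: 0.0853
```

Run:
```python
from h import *
plan(.4622,.2808,.28,23.2)
cv2.imwrite('pics/w23.png',eyes.grab_frame('wrist')[:,:,::-1])
cv2.imwrite('pics/s23.png',eyes.grab_frame('scene')[:,:,::-1])
```

```text
t 37.05 pos [0.462  0.281  0.2798] psi 23.19 w 0.0853 F [ 0.3 -0.6 -1.3]
shift [-0.02  0.01  0.02] turn [-0.0001 -0.0018 -0.0092]
```

View pics/w23.png

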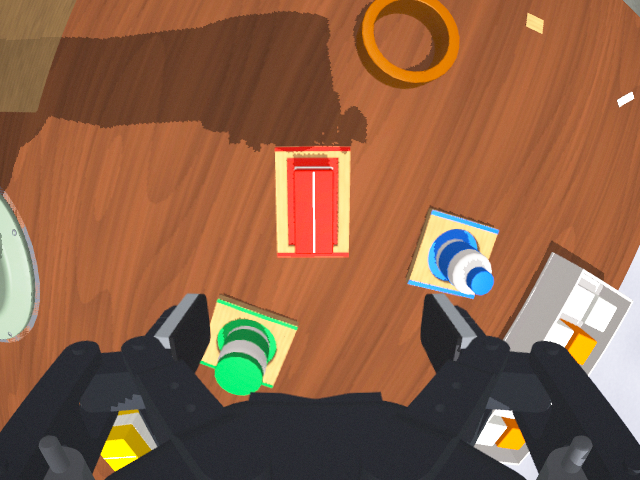

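View pics/s23.png

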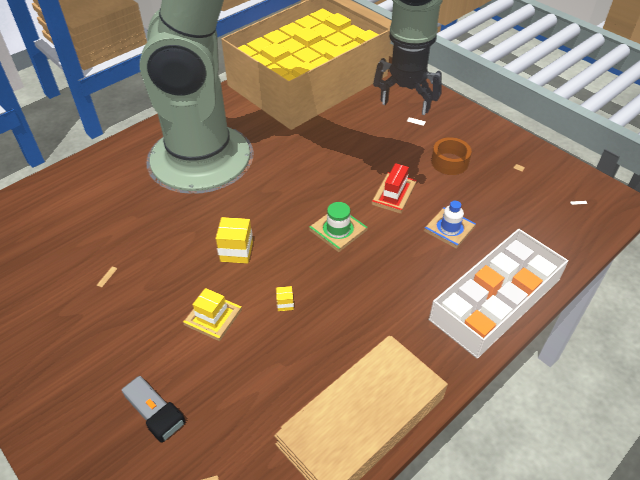

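The scene picture shows all four products upright in their trays: carton (396,184) in red, jar (339,218) in green, bottle (452,217) in blue and carton (210,306) in yellow. The tape roll (452,155), scanner (153,407) and the other yellow cartons haven't moved. The gripper is open and clear.

Run:
```python
from workcell import bot
print(bot.job_done())
```

```text
the job is handed in; nothing more can be done
None
```

All four products are standing upright in their matching trays: the bottle in blue, the jar in green, the middle-sized yellow carton in yellow and the slim red carton in red. Each was gripped at mid-height, lowered until the wrist force showed contact, then released. I handed the job in after about 37 s.

- **Placement:** the last wrist and scene pictures show each product inside its recess, with the gripper open and about 28 cm above the table.
- **Untouched items:** the tape roll, the scanner and the other two yellow cartons look unmoved in the last scene picture. I judged this by eye, without measuring.
- **Forces:** the highest wrist reading was about 14 N, as the jar touched down. The other set-downs read 2 to 4 N. These come from the end of each move, so brief peaks in between were not seen.
- **Disagreements:** the top and wrist cameras differed by about 2 to 5 mm on positions and 5° on the yellow carton's turn. I used the wrist readings for nearly all positions, and everything lined up.

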